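# Put the specimen blocks away face up in the dust cabinet

## Task

Put all the blue specimen blocks away in the small dust cabinet: first raise its clear sash all the way and pull its tray right out, then lay every block flat in the tray with the brass-disc face up, turning over any that lie face down, with none stacked or leaning. Then push the tray fully home under the raised sash, and only after that lower the sash fully shut; leave the tip box, marker pen and beaker where they are.

Things in the scene. Friction and masses are not known exactly. Their poses are not given: they have to be found in the camera images.
- cabinet: grey dust cabinet fixed to the desk, 130 deep (x) x 240 wide (y) x 120 mm high with a clear roof; origin at the centre of its underside on the desk, +x to its back: its open front faces its own -x. The sash runs in two 205 mm high aluminium posts at y = +-120 mm, 70 mm in front of the origin.
- sash (a joint): height of the clear sash above shut, 0 (shut) to 0.08 m (fully raised). It stays where it is left (friction 4 N, weight 1.5 N). Shut, its lower edge is 21 mm above the desk: the tray's rim passes under it, a block in the tray does not. Fully raised, the edge is 101 mm above the desk.
- sash_handle (a point): centre of the red bar on top of the sash: 12 mm thick along the cabinet's x, 90 mm long along its y, 22 mm high, in the plane of the sash 70 mm in front of the cabinet's origin, 156 mm above the desk when shut; clear underneath for 20 mm except for two stems. Best pinched from above across its thickness. Axes as the cabinet.
- tray (a joint): how far the white tray is pulled out, 0 (fully home) to 0.16 m (right out), along the cabinet's -x; friction 1.5 N, it stays where it is left.
- tray_handle (a point): centre of the orange upright grip bar in front of the tray: 10 mm thick along the cabinet's x, 70 mm long along its y, its top 16 mm above this point and 52 mm above the desk. Stands 144 mm in front of the cabinet's origin when the tray is home (74 mm in front of the sash). Pinch from above across its thickness. Axes as the cabinet.
- tray_floor (a point): centre of the tray's floor, on its upper face, 12 mm above the desk; inside, the floor measures 98 mm along x by 214 mm along y, with rims 6 mm high and 3 mm thick. It holds four blocks side by side along y. Axes as the cabinet (x along the slide, +x inwards). With the tray right out it lies 97 mm in front of the sash.
- block_a: specimen block: a blue resin block, 38 x 38 x 24 mm, about 70 g, origin at its centre. Its +z axis points out of the polished face, which shows a round brass disc (25 mm across) with a white ring; the opposite face and the sides are plain blue. At the start it lies flat on the desk (origin 12 mm up), polished face either up or down; it can also stand steadily on a 38 x 24 side. May be absent.
- block_b: specimen block: a blue resin block, 38 x 38 x 24 mm, about 70 g, origin at its centre. Its +z axis points out of the polished face, which shows a round brass disc (25 mm across) with a white ring; the opposite face and the sides are plain blue. At the start it lies flat on the desk (origin 12 mm up), polished face either up or down; it can also stand steadily on a 38 x 24 side. May be absent.
- block_c: specimen block: a blue resin block, 38 x 38 x 24 mm, about 70 g, origin at its centre. Its +z axis points out of the polished face, which shows a round brass disc (25 mm across) with a white ring; the opposite face and the sides are plain blue. At the start it lies flat on the desk (origin 12 mm up), polished face either up or down; it can also stand steadily on a 38 x 24 side. May be absent.
- block_d: specimen block: a blue resin block, 38 x 38 x 24 mm, about 70 g, origin at its centre. Its +z axis points out of the polished face, which shows a round brass disc (25 mm across) with a white ring; the opposite face and the sides are plain blue. At the start it lies flat on the desk (origin 12 mm up), polished face either up or down; it can also stand steadily on a 38 x 24 side. May be absent.
- tip_box: white box with yellow lid, 120 x 85 x 67 mm, origin at the centre of its underside; leave it alone.
- marker: marker pen lying on the desk, 140 mm long along its x, 15 mm thick, origin under its middle; leave it alone.
- beaker: small glass beaker standing on the desk, 72 mm across, 90 mm high, origin at the centre of its underside; leave it alone.
Not all that is in view belongs to the job. Leave any turquoise look-alike of the block_d alone.

How it is judged:
On the way, in this order (a step that is already met when the one before it is completed fails the run):
1. sash raised (above 65 mm) and tray pulled out (above 145 mm) (value of joint sash above 0.065 m and value of joint tray above 0.145 m), for 0.2 s.
2. every block lies face up in the tray while the tray is out, let go (value of joint tray above 0.13 m and angle between each of block_a, block_b, block_c, block_d's own z axis and vertical below 0.12 rad and x of block_a in the frame of tray_floor between -0.037 and 0.037 m and y of block_a in the frame of tray_floor between -0.095 and 0.095 m and z of block_a in the frame of tray_floor between 0.008 and 0.017 m and linear speed of each of block_a, block_b, block_c, block_d below 0.02 m/s and x of block_b in the frame of tray_floor between -0.037 and 0.037 m and y of block_b in the frame of tray_floor between -0.095 and 0.095 m and z of block_b in the frame of tray_floor between 0.008 and 0.017 m and x of block_c in the frame of tray_floor between -0.037 and 0.037 m and y of block_c in the frame of tray_floor between -0.095 and 0.095 m and z of block_c in the frame of tray_floor between 0.008 and 0.017 m and x of block_d in the frame of tray_floor between -0.037 and 0.037 m and y of block_d in the frame of tray_floor between -0.095 and 0.095 m and z of block_d in the frame of tray_floor between 0.008 and 0.017 m and contact force between each of block_a, block_b, block_c, block_d and the fingers below 0.1 N), for 0.3 s.
3. tray pushed home (within 6 mm) under the raised sash (above 50 mm) (value of joint tray below 0.006 m and value of joint sash above 0.05 m), for 0.2 s.
4. sash lowered shut (within 6 mm) (value of joint sash below 0.006 m and value of joint tray below 0.008 m), for 0.2 s.
At the end, for the whole second after the job is handed in: every block lies flat in the tray with the brass face up (within 7 degrees), not stacked, at rest; the tray is home within 8 mm and the sash shut within 6 mm (all of step 4 and angle between each of block_a, block_b, block_c, block_d's own z axis and vertical below 0.12 rad and x of block_a in the frame of tray_floor between -0.037 and 0.037 m and y of block_a in the frame of tray_floor between -0.095 and 0.095 m and z of block_a in the frame of tray_floor between 0.008 and 0.017 m and linear speed of each of block_a, block_b, block_c, block_d below 0.02 m/s and x of block_b in the frame of tray_floor between -0.037 and 0.037 m and y of block_b in the frame of tray_floor between -0.095 and 0.095 m and z of block_b in the frame of tray_floor between 0.008 and 0.017 m and x of block_c in the frame of tray_floor between -0.037 and 0.037 m and y of block_c in the frame of tray_floor between -0.095 and 0.095 m and z of block_c in the frame of tray_floor between 0.008 and 0.017 m and x of block_d in the frame of tray_floor between -0.037 and 0.037 m and y of block_d in the frame of tray_floor between -0.095 and 0.095 m and z of block_d in the frame of tray_floor between 0.008 and 0.017 m); the robot touches nothing.
It fails at once if tip box moved more than 30 mm or tipped (distance of tip_box from where it was at the start of the episode above 0.03 m or angle between tip_box's own z axis and vertical above 0.5 rad).
It fails at once if marker pen moved more than 30 mm (distance of marker from where it was at the start of the episode above 0.03 m).
It fails at once if glass beaker moved more than 30 mm or tipped (distance of beaker from where it was at the start of the episode above 0.03 m or angle between beaker's own z axis and vertical above 0.5 rad).
Of block_a, block_b, block_c, block_d only 3 to 4 are there at a start; the rules pass over those that are not, and their reading is None.
At some moment in a run one of block_a, block_b, block_c, block_d may be knocked a few centimetres aside while the robot is not near it.
Once in a run the grip may slacken for a moment while it holds something.
It also fails if it takes over 210 s, if anything falls off the work surface, if the arm or the gripper's body presses on something with over 40 N, if the wrist force passes 120 N, or if a joint passes its speed limit or range.

## Robot

A 7-joint arm with a two-finger parallel gripper is mounted at the origin on the work surface. World frame = base frame: x ahead of the robot, y to its left, z up, the work surface at z = 0. Lengths are in m, angles in rad, forces in N, time in s.
With the tool pointing down it reaches from about 0.4 to 0.925 m from the base axis. Payload 4.1 kg.
Tool frame: the origin (TCP) lies on the front face of the gripper's body, between the roots of the fingers; the fingertips stand 73 mm ahead of it and the grasp point (between the pads) lies 54 mm ahead of it (tip_reach is the distance from the TCP to the fingertips, in m); z points along the fingers, y is the line along which they close (so a half turn about z gives the same grasp; the last joint's range is limited). The gripper opens to 85 mm and grips with 20 to 120 N. Pads are 22 mm wide; open, the fingers measure 114 mm over their backs; the gripper's body (76 mm by 85 mm) begins 54 mm behind the grasp point. The pads swing forward as they close: fully open they stand 13 mm farther back than shut.
Start: joints at [1.237, 0.398, 0.045, 1.537, -0.019, 1.207, -0.051], TCP at [0.151, -0.632, 0.304] pointing down, gripper open.
Joint ranges: [-2.82, 2.82], [-0.49, 2.23], [-1.37, 1.46], [0, 2.46], [-1.36, 4.5], [0.23, 2], [-2.94, 2.94]. Speed limits (rad/s): [2.57, 2.57, 3.14, 3.14, 3.14, 3.14, 3.14].

## Interface

Orientations are given as a unit quaternion [x, y, z, w].
In Python, from bench import * gives the robot as it stands.
- The arm moves only by the shell command python3 -m creep 'ROWS' [FORCE]. ROWS is JSON, a list of rows, each a list of 7 numbers: the finger opening in cm, from 0 to 8.54, then the shift along the tool's x, y, z in cm, then the turn, a rotation vector about the tool's x, y, z in rad. A call has exactly 5 rows; each row is the pose to reach, as a shift and turn from the pose commanded when the call began, along the tool's axes at that moment; what a row does not reach only later rows make up. A row lasts 1/10 s, in which the tool goes at most 50 mm and 8.59 degrees, less where a joint would pass 70% of its speed; a pose out of reach is approached as far as the arm can. A call with a gripper value outside its range is refused whole. The fingers move at their own pace and stop on an object; FORCE is the grip in N (left out, the last holds). Time passes only in rows, so rows that repeat a pose let the fingers close, or fill a call up. It gives the time, the measured TCP pose, the force, the opening and the grip force at its end, in the units of the state.
- sense(): the state, without advancing time (a new reading comes with each control period).
- read_camera(name): name is "side" or "top" or "wrist"; returns the picture (384x512x3 uint8, blue, green, red); there is no depth.
- camera_model(name): a dict with "fovy" (degrees; the focal length in pixels is half the picture's height over the tangent of half this angle, whatever the lens; pixels are square), "cx", "cy" (the principal point, pixels), "world_to_cam" (4x4, takes a point from world to camera coordinates). Camera axes: x right, y down, z forward; pixel columns grow to the right and rows downward; lengths in m; the calibration is good to about 2 mm. A picture is of the moment at which its call begins: read the wrist's pose just before it. camera_model takes no time and is no camera call; for the wrist camera it gives the pose at the moment of the call.
- close_job(): hands the job in; it is judged then, once.
The state is a dict: "t": time; "q": joint angles; "joint_vel": joint speeds; "effort": joint torques, N m; "tcp_pos": TCP position; "tool_rot": TCP orientation; "force": force on the tool from outside, world axes, zero at the start; "moment": the same for the moment, N m; "gripper_width": finger opening in m; "gripper_force": force on a finger pad.
Only numpy, scipy, OpenCV 4.12 (cv2) and the standard library are available. Lean on these libraries where they do the work, as an engineer would, in place of code of your own. Each camera call takes 0.05 s, during which the arm holds its last target. There are 200 camera calls.

## Working session

There is one attempt and no reset: what is moved stays moved. The work goes in short steps, Python scripts to look and compute and a shell command to move; the robot and the scene stay as the last step left them, time stands still between calls to the robot, and variables do not carry over. Pictures are saved under pics/ and viewed, at most 14 in all, crops included, and the job is handed in when it is done.

```bash
mkdir -p pics; ls; python3 - <<'E'
from bench import *
import cv2,numpy as np
s=sense();print(s)
for n in("side","top","wrist"):
    im=read_camera(n);cv2.imwrite(f"pics/{n}0.png",im);m=camera_model(n);print(n,m)
a=cv2.imread("pics/side0.png");b=cv2.imread("pics/top0.png")
E
```

```text
pics
{'t': 0.0, 'q': array([ 1.23700835,  0.39921885,  0.04500009,  1.53789236, -0.01868675,
        1.20689862, -0.05076191]), 'joint_vel': array([-0.00016312,  0.00017313,  0.0001533 , -0.0021758 ,  0.00025874,
       -0.00269625,  0.00056409]), 'effort': array([-7.09065489e-06, -4.75122929e+01,  1.36441302e+00, -2.54222131e+01,
        1.13694990e-02,  9.47177847e-03,  8.86409367e-06]), 'tcp_pos': array([ 0.15114428, -0.63167179,  0.30283979]), 'tool_rot': array([ 9.93111715e-01,  1.17167087e-01, -1.85227265e-04, -9.80829187e-04]), 'force': array([-0.23356973, -0.33767724, -0.62102723]), 'moment': array([ 0.02998831, -0.01205431,  0.00600411]), 'gripper_force': 0.0, 'gripper_width': 0.08531442447770662}
side {'fovy': 47.20575973172938, 'cx': 250.82278007453775, 'cy': 191.90739673999116, 'world_to_cam': array([[ 0.42788494, -0.90376662,  0.01097167, -0.23900377],
       [-0.76028083, -0.36646345, -0.53635585,  0.530317  ],
       [ 0.48876123,  0.22115704, -0.84392062,  1.05828301],
       [ 0.        ,  0.        ,  0.        ,  1.        ]])}
top {'fovy': 50.679967214254766, 'cx': 259.8365899390566, 'cy': 189.40142826071278, 'world_to_cam': array([[-1.68859551e-02, -9.99857390e-01, -2.54488081e-04,
         2.31582753e-02],
       [-9.97958255e-01,  1.68695609e-02, -6.16014479e-02,
         5.95382771e-01],
       [ 6.15969560e-02, -7.86230804e-04, -9.98100795e-01,
         1.08973414e+00],
       [ 0.00000000e+00,  0.00000000e+00,  0.00000000e+00,
         1.00000000e+00]])}
wrist {'fovy': 65.18060391100543, 'cx': 253.86485103330764, 'cy': 193.29357478006273, 'world_to_cam': array([[ 0.23280809, -0.97251967, -0.00242489, -0.65019507],
       [-0.92412386, -0.2219982 ,  0.31098534, -0.04002482],
       [-0.30297768, -0.07015901, -0.95041161,  0.38004768],
       [ 0.        ,  0.        ,  0.        ,  1.        ]])}
```

View pics/top0.png

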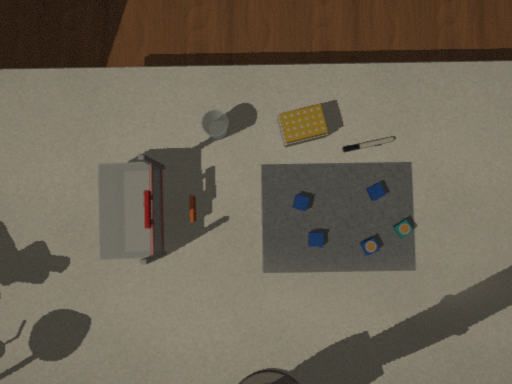

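View pics/side0.png

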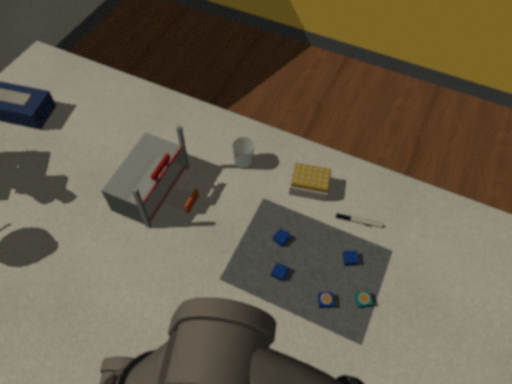

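The top view shows the cabinet at left (handle ~(148,209), tray grip ~(193,208)) with its front facing image-right. There are three plain blue blocks at (302,202), (376,191) and (316,240), one face-up at (371,246), and a turquoise decoy at (404,228).

```bash
cat > h.py <<'E'
from bench import *
import cv2,numpy as np
from scipy.spatial.transform import Rotation as R
def snap(n,f=None):
    m=camera_model(n);im=read_camera(n)
    if f: cv2.imwrite(f"pics/{f}.png",im)
    return im,m
def p2w(m,u,v,z):
    f=192/np.tan(np.radians(m['fovy']/2));W=m['world_to_cam'];Rm=W[:3,:3]
    c=-Rm.T@W[:3,3];d=Rm.T@np.array([(u-m['cx'])/f,(v-m['cy'])/f,1.]);return c+d*(z-c[2])/d[2]
def w2p(m,p):
    f=192/np.tan(np.radians(m['fovy']/2));q=m['world_to_cam'][:3]@np.r_[p,1];return np.round([m['cx']+f*q[0]/q[2],m['cy']+f*q[1]/q[2]],1)
def tool(yaw,tilt=0):  # down tool, x axis at world angle yaw, then tilted about tool y
    return R.from_euler('z',yaw)*R.from_euler('x',np.pi)*R.from_euler('y',tilt)
def go(p,rot=None,reach=.054):  # shift (cm) and rotvec from the present pose so that the point `reach` ahead of TCP is at p
    s=sense();r0=R.from_quat(s['tool_rot']);rot=rot or r0
    t=np.array(p)-rot.apply([0,0,reach])
    return list(np.round(r0.inv().apply(t-s['tcp_pos'])*100,2)),list(np.round((r0.inv()*rot).as_rotvec(),3))
def blobs(im,m,lo=(105,120,40),hi=(128,255,255),z=.024,amin=60):
    k=cv2.inRange(cv2.cvtColor(im,cv2.COLOR_BGR2HSV),lo,hi)
    k=cv2.morphologyEx(k,cv2.MORPH_CLOSE,np.ones((5,5)))
    out=[]
    for c in cv2.findContours(k,cv2.RETR_EXTERNAL,cv2.CHAIN_APPROX_NONE)[0]:
        if cv2.contourArea(c)<amin: continue
        w=np.array([p2w(m,*q[0],z)[:2] for q in c],np.float32)
        (cx,cy),(a,b),t=cv2.minAreaRect(w);u=cv2.minAreaRect(c)[0]
        out.append((np.round(u),round(cx,4),round(cy,4),round(a*1e3),round(b*1e3),round(t,1)))
    return out
E
python3 - <<'E'
from h import *
m=camera_model("top");im=cv2.imread("pics/top0.png")
for b in blobs(im,m): print(b)
print("turq",blobs(im,m,(80,100,40),(100,255,255),amin=20))
print("red",blobs(im,m,(0,180,80),(8,255,255),.167,20))
print("or",blobs(im,m,(3,150,80),(18,255,255),.052,20))
c=im[130:275,90:430];cv2.imwrite("pics/c1.png",cv2.resize(c,(800,341),interpolation=3))
E
```

```text
(array([316., 239.]), 0.4587, -0.1362, 38, 38, 88.6)
(array([301., 202.]), 0.5591, -0.0971, 38, 37, 70.6)
(array([376., 191.]), 0.5854, -0.302, 36, 41, 25.4)
turq [(array([403., 228.]), 0.4833, -0.3718, 38, 42, 32.3)]
red [(array([147., 208.]), 0.546, 0.2801, 83, 9, 0.0)]
or [(array([370., 246.]), 0.4398, -0.2738, 16, 16, 89.0), (array([404., 228.]), 0.4847, -0.3655, 17, 15, 43.5), (array([192., 214.]), 0.5303, 0.1946, 8, 34, 89.6), (array([498.,  24.]), 1.0348, -0.6406, 74, 134, 87.1), (array([294.,  32.]), 1.0192, -0.0866, 1001, 181, 89.0)]
```

View pics/c1.png

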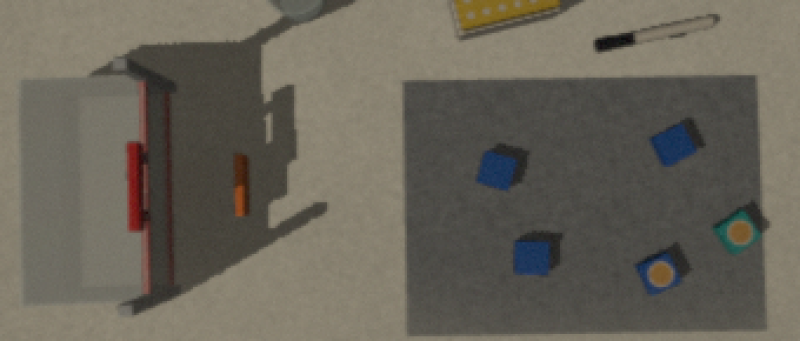

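```bash
python3 - <<'E'
from h import *
m=camera_model("top");ms=camera_model("side")
P=lambda u,v:(90+u/2.353,130+v/2.353)
print("post tops z.205",p2w(m,*P(121,64),.205),p2w(m,*P(126,309),.205))
print("grip ends top z.052",p2w(m,*P(240,154),.052),p2w(m,*P(241,215),.052))
print("mean",p2w(m,*P(240.5,184.5),.052))
for z in (.16,.167,.18,.2,.22,.247):
    a=p2w(m,*P(134,186),z);print(z,a,w2p(ms,a))
s=cv2.imread("pics/side0.png")
cv2.imwrite("pics/c2.png",cv2.resize(s[115:235,95:355],(780,360),interpolation=3))
E
```

```text
post tops z.205 [0.66239232 0.28231778 0.205     ] [0.426672  0.2772825 0.205    ]
grip ends top z.052 [0.58061075 0.19297673 0.052     ] [0.5121558  0.19230636 0.052     ]
mean [0.54631593 0.19264089 0.052     ]
0.16 [0.54471746 0.28218944 0.16      ] [159.8 166.3]
0.167 [0.544592   0.28024247 0.167     ] [160.  165.1]
0.18 [0.54435901 0.27662668 0.18      ] [160.3 162.9]
0.2 [0.54400056 0.27106392 0.2       ] [160.8 159.4]
0.22 [0.5436421  0.26550116 0.22      ] [161.3 155.8]
0.247 [0.5431582  0.25799143 0.247     ] [162.  150.8]
```

View pics/c2.png

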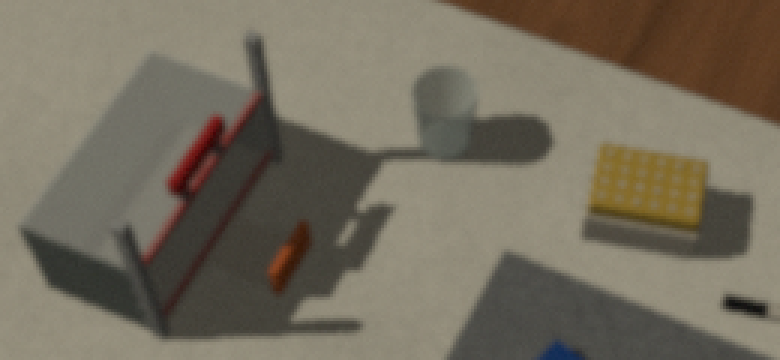

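```bash
python3 - <<'E'
from h import *
print(go([.5,-.25,.27],tool(.015)))
E
```

```text
([np.float64(42.81), np.float64(-29.02), np.float64(-2.05)], [np.float64(-0.001), np.float64(0.0), np.float64(0.22)])
```

```bash
r='[8.5,21,-14.5,-2,0,0,0.11]'; 
python3 -m creep '[[8.5,4.2,-2.9,-2,0,0,0.05],[8.5,8.4,-5.8,-2,0,0,0.11],[8.5,12.6,-8.7,-2,0,0,0.15],[8.5,17,-11.6,-2,0,0,0.2],[8.5,21,-14.5,-2,0,0,0.22]]' 20
python3 - <<'E'
from h import *
print(go([.5,-.25,.27],tool(.015)), sense()['q'])
E
```

```text
t: 0.65
tcp_pos: [0.3172, -0.4471, 0.3238]
tool_rot: [1.0, 0.007, 0.0, 0.0]
force: [1.3, 0.8, 0.0]
gripper_width: 0.0852
gripper_force: 0.0
([np.float64(18.55), np.float64(-19.46), np.float64(-0.02)], [np.float64(0.0), np.float64(-0.0), np.float64(-0.002)]) [ 0.90694184  0.2017698  -0.036388    1.75482911  0.00788184  1.1849354
 -0.68900876]
```

```bash

python3 -m creep '[[8.5,3.7,-3.9,0,0,0,0],[8.5,7.4,-7.8,0,0,0,0],[8.5,11,-11.7,0,0,0,0],[8.5,15,-15.6,0,0,0,0],[8.5,18.5,-19.5,0,0,0,0]]' >/dev/null
python3 -m creep '[[8.5,0.5,-4.9,0,0,0,0],[8.5,1,-9.8,0,0,0,0],[8.5,1.5,-14.7,0,0,0,0],[8.5,2,-19.6,0,0,0,0],[8.5,2.5,-24.5,0,0,0,0]]' >/dev/null
python3 -m creep '[[8.5,0.5,-4.5,0,0,0,0],[8.5,1,-9,0,0,0,0],[8.5,1.4,-13.5,0,0,0,0],[8.5,1.6,-18,0,0,0,0],[8.5,1.6,-20.5,0,0,0,0]]'
python3 - <<'E'
from h import *
s=sense();im,m=snap("wrist","w1");print(s['q'],s['tcp_pos'])
for z in(.167,): print([w2p(m,p) for p in([.545,.28,.167],[.59,.28,.167],[.5,.28,.167],[.545,.195,.052])])
E
```

```text
t: 2.15
tcp_pos: [0.5189, 0.1899, 0.3238]
tool_rot: [1.0, 0.01, -0.0, -0.001]
force: [-0.5, 0.4, 0.0]
gripper_width: 0.085
gripper_force: 0.0
[ 0.01540101  0.23896422 -0.52510629  1.73421948  0.12537744  1.20155065
 -2.09369939] [0.51892149 0.18992514 0.3238293 ]
[array([136.7, 166.9]), array([130.4, 106.1]), array([142.3, 220.7]), array([249.6, 145.3])]
```

View pics/w1.png

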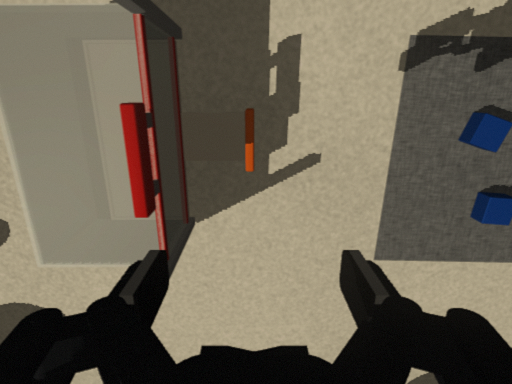

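The wrist view shows the handle bar centred at (135,160) and the tray grip at (249,140). Both are within about 3 mm of prediction.

```bash
python3 - <<'E'
from h import *
_,m=snap("wrist")
print(p2w(m,134.5,160,.167),p2w(m,249.5,140,.052))
print(go([.548,.281,.24],tool(.02)))
E
```

```text
[0.54911025 0.2857033  0.167     ] [0.5501962 0.1999662 0.052    ]
([np.float64(3.15), np.float64(-8.96), np.float64(3.0)], [np.float64(-0.003), np.float64(0.001), np.float64(0.003)])
```

```bash

python3 -m creep '[[8.5,0.6,-2,0,0,0,0],[8.5,1.2,-4,1,0,0,0],[8.5,2,-6,2,0,0,0],[8.5,3.1,-8,3,0,0,0],[8.5,3.1,-9.2,3,0,0,0]]' >/dev/null
python3 -m creep '[[5,0,0,2,0,0,0],[5,0,0,4,0,0,0],[5,0,0,6,0,0,0],[5,0,0,8.2,0,0,0],[5,0,0,8.2,0,0,0]]' 40
python3 -m creep '[[4,0,0,0,0,0,0],[3,0,0,0,0,0,0],[2,0,0,0,0,0,0],[1,0,0,0,0,0,0],[0.5,0,0,0,0,0,0]]' 40
python3 -m creep '[[0.5,0,0,0,0,0,0],[0.5,0,0,0,0,0,0],[0.5,0,0,0,0,0,0],[0.5,0,0,0,0,0,0],[0.5,0,0,0,0,0,0]]' 40
```

```text
t: 3.25
tcp_pos: [0.548, 0.2754, 0.2091]
tool_rot: [1.0, 0.007, -0.003, 0.002]
force: [-0.3, -0.4, 0.3]
gripper_width: 0.05
gripper_force: 0.0
t: 3.75
tcp_pos: [0.55, 0.2818, 0.2137]
tool_rot: [1.0, 0.009, 0.002, -0.004]
force: [2.0, 7.1, -1.3]
gripper_width: 0.0113
gripper_force: 39.7
t: 4.25
tcp_pos: [0.55, 0.2819, 0.2137]
tool_rot: [1.0, 0.009, 0.002, -0.003]
force: [2.2, 6.8, -0.1]
gripper_width: 0.0115
gripper_force: 39.7
```

```bash

python3 -m creep '[[0.5,0,-0.1,-1.5,0,0,0],[0.5,0,-0.1,-3,0,0,0],[0.5,0,-0.1,-4.5,0,0,0],[0.5,0,-0.1,-6,0,0,0],[0.5,0,-0.1,-7.3,0,0,0]]' 
python3 -m creep '[[0.5,0,0,-0.4,0,0,0],[0.5,0,0,-0.7,0,0,0],[0.5,0,0,-0.8,0,0,0],[0.5,0,0,-0.8,0,0,0],[0.5,0,0,-0.8,0,0,0]]'
```

```text
t: 4.75
tcp_pos: [0.55, 0.2819, 0.2862]
tool_rot: [1.0, 0.009, 0.002, -0.003]
force: [3.8, 6.7, -5.7]
gripper_width: 0.0111
gripper_force: 39.2
t: 5.25
tcp_pos: [0.55, 0.2819, 0.2922]
tool_rot: [1.0, 0.009, 0.002, -0.003]
force: [5.3, 8.9, -10.4]
gripper_width: 0.0111
gripper_force: 40.7
```

```bash

python3 -m creep '[[3,0,0,0,0,0,0],[4,0,0,0,0,0,0],[4,0,0,-2,0,0,0],[4,0,0,-4,0,0,0],[4,0,0,-6,0,0,0]]' 
python3 -m creep '[[4,0,2.1,0,0,0,0],[4,0,4.2,0,0,0,0],[4,0,6.3,0,0,0,0],[4,0,8.4,0,0,0,0],[4,0,8.4,0,0,0,0]]'
python3 -m creep '[[4,0,0,4,0,0,0],[4,0,0,8,0,0,0],[4,0,0,12,0,0,0],[4,0,0,15,0,0,0],[4,0,0,15,0,0,0]]'
python3 - <<'E'
from h import *
im,m=snap("top","t2");_=snap("wrist","w2")
w=_[0];print("or",blobs(w,_[1],(3,150,80),(18,255,255),.052,20), sense()['tcp_pos'])
cv2.imwrite("pics/c3.png",np.hstack([cv2.resize(im[130:260,80:240],(480,390),interpolation=3),cv2.resize(w,(320,240)).repeat(1,0) if 0 else cv2.copyMakeBorder(cv2.resize(w,(320,240)),0,150,0,0,0)]))
E
```

```text
t: 5.75
tcp_pos: [0.5495, 0.2784, 0.3542]
tool_rot: [1.0, 0.007, 0.0, 0.0]
force: [0.8, 0.7, 0.2]
gripper_width: 0.0403
gripper_force: 0.0
t: 6.25
tcp_pos: [0.5516, 0.1907, 0.3535]
tool_rot: [1.0, 0.004, 0.001, 0.002]
force: [0.5, -0.3, -0.2]
gripper_width: 0.0401
gripper_force: 0.0
t: 6.75
tcp_pos: [0.548, 0.1945, 0.1989]
tool_rot: [1.0, 0.008, -0.004, 0.001]
force: [0.4, 0.2, -0.4]
gripper_width: 0.0399
gripper_force: 0.0
or [(array([253., 196.]), 0.554, 0.1952, 75, 9, 1.8)] [0.55098752 0.19583092 0.20367619]
```

View pics/c3.png

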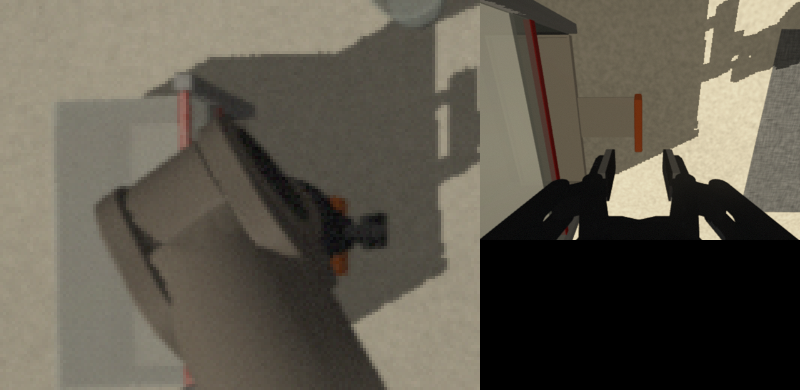

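```bash
python3 - <<'E'
from h import *
T=tool(.02)*R.from_euler('x',.4)
print(go([.553,.190,.13],T,.065)); 
print(T.inv().apply([0,.006,-.092])*100, T.inv().apply([0,-.15,0])*100)
E
```

```text
([np.float64(0.2), np.float64(3.12), np.float64(1.38)], [np.float64(0.399), np.float64(-0.001), np.float64(-0.004)])
[0.0119992  3.03012268 8.70736542] [-0.29998    13.81315182 -5.84010692]
```

```bash

python3 -m creep '[[4,0.1,1,0.5,0.1,0,0],[4,0.2,2,1,0.2,0,0],[4,0.2,3.1,1.4,0.3,0,0],[4,0.2,3.1,1.4,0.4,0,0],[4,0.2,3.1,1.4,0.4,0,0]]'
python3 -m creep '[[4,0,0.8,2.2,0,0,0],[4,0,1.5,4.4,0,0,0],[4,0,2.3,6.6,0,0,0],[4,0,3,8.7,0,0,0],[4,0,3,8.7,0,0,0]]'
python3 - <<'E'
from h import *
s=sense();print(s['q']);T=R.from_quat(s['tool_rot'])
print(s['tcp_pos']+T.apply([0,0,.065]),T.inv().apply([0,-.1,0])*100)
im,m=snap("side","s3");cv2.imwrite("pics/c4.png",cv2.resize(im[60:260,80:300],(660,600),interpolation=3))
E
```

```text
t: 7.35
tcp_pos: [0.5554, 0.1602, 0.1901]
tool_rot: [0.98, 0.004, 0.0, -0.198]
force: [0.9, -1.1, 0.0]
gripper_width: 0.0402
gripper_force: 0.0
t: 7.85
tcp_pos: [0.5523, 0.1717, 0.0965]
tool_rot: [0.98, 0.009, -0.003, -0.198]
force: [-0.0, -0.7, 0.9]
gripper_width: 0.0399
gripper_force: 0.0
[ 0.28657227  0.58580815 -0.6219971   1.93309416 -0.10419598  0.62809492
 -1.70871264]
[0.55173533 0.19692308 0.03656989] [-0.18009137  9.21409553 -3.88175356]
```

View pics/c4.png

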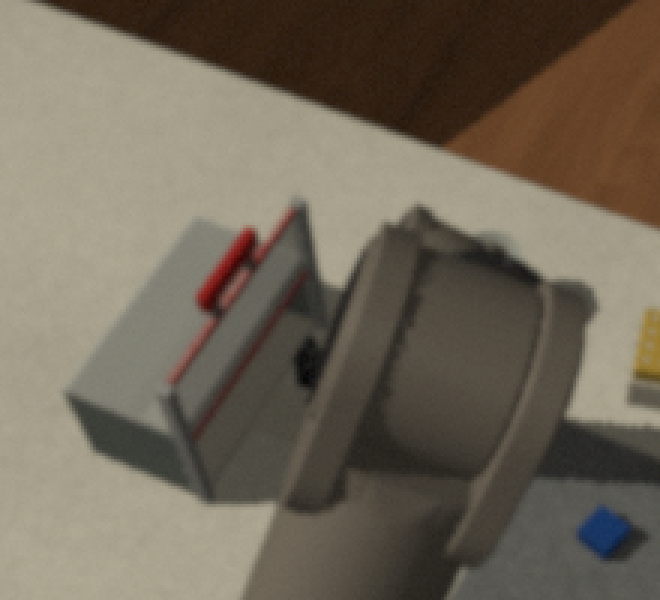

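```bash

python3 -m creep '[[2.5,0,1.5,-0.6,0,0,0],[2.5,0,3,-1.3,0,0,0],[2.5,-0.1,4.5,-1.9,0,0,0],[2.5,-0.1,6,-2.5,0,0,0],[2.5,-0.1,7.5,-3.2,0,0,0]]'
python3 -m creep '[[2.5,0,1.5,-0.6,0,0,0],[2.5,0,3,-1.3,0,0,0],[2.5,-0.1,4.5,-1.9,0,0,0],[2.5,-0.1,5.5,-2.3,0,0,0],[2.5,-0.1,6.4,-2.7,0,0,0]]'
python3 -m creep '[[2.5,0,0.3,-0.13,0,0,0],[2.5,0,0.5,-0.2,0,0,0],[2.5,0,0.7,-0.3,0,0,0],[2.5,0,0.9,-0.4,0,0,0],[2.5,0,0.9,-0.4,0,0,0]]'
```

```text
t: 8.4
tcp_pos: [0.5554, 0.0893, 0.1]
tool_rot: [0.98, 0.008, 0.001, -0.199]
force: [1.5, 2.3, 0.1]
gripper_width: 0.0246
gripper_force: 1.2
t: 8.9
tcp_pos: [0.5531, 0.0195, 0.0973]
tool_rot: [0.98, 0.007, -0.002, -0.2]
force: [3.8, 23.2, -5.2]
gripper_width: 0.0253
gripper_force: 9.7
t: 9.4
tcp_pos: [0.5525, 0.0185, 0.0984]
tool_rot: [0.979, 0.01, -0.003, -0.204]
force: [3.3, 19.9, -3.0]
gripper_width: 0.0252
gripper_force: 8.6
```

```bash

python3 -m creep '[[4,0,-0.5,0.2,0,0,0],[4,0,-0.6,-2,0,0,0],[4,0,-0.6,-6,0,0,0],[4,0,-0.6,-10,0,0,0],[4,0,-0.6,-14,0,0,0]]'
python3 -m creep '[[8.5,-2,4,-2,-0.1,0,0],[8.5,-4,8,-2,-0.2,0,0],[8.5,-6,12,-2,-0.3,0,0],[8.5,-8,16,-2,-0.4,0,0],[8.5,-8,16,-2,-0.4,0,0]]'
python3 - <<'E'
from h import *
im,m=snap("top","t4")
for b in blobs(im,m): print(b)
print("or",blobs(im,m,(3,150,80),(18,255,255),.052,20))
cv2.imwrite("pics/c5.png",cv2.resize(im[125:275,90:430],(800,353),interpolation=3))
E
```

```text
t: 9.9
tcp_pos: [0.5528, -0.0415, 0.229]
tool_rot: [0.98, 0.007, -0.003, -0.198]
force: [1.3, -0.0, -0.0]
gripper_width: 0.0402
gripper_force: 0.0
t: 10.4
tcp_pos: [0.4707, -0.2003, 0.1822]
tool_rot: [1.0, 0.005, -0.005, 0.002]
force: [-0.5, 0.4, -0.8]
gripper_width: 0.0851
gripper_force: 0.0
(array([316., 239.]), 0.4587, -0.1348, 35, 38, 88.5)
(array([301., 202.]), 0.559, -0.0977, 38, 37, 72.7)
(array([376., 191.]), 0.5847, -0.3016, 38, 42, 24.7)
or [(array([247., 206.]), 0.5503, 0.047, 64, 9, 1.9), (array([309.,  32.]), 1.0185, -0.1302, 1098, 181, 89.0)]
```

View pics/c5.png

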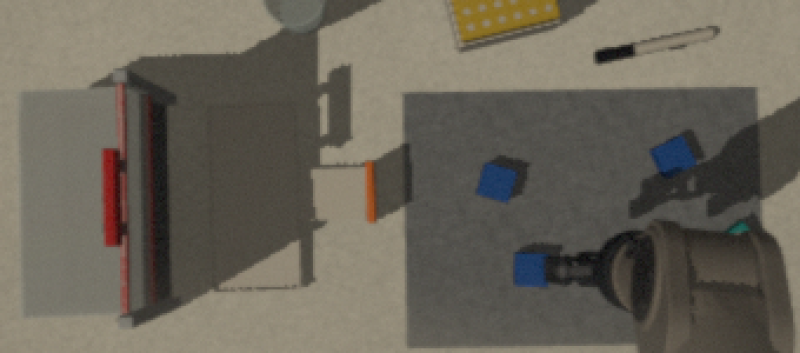

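```bash
python3 - <<'E'
from h import *
print(go([.459,-.135,.10],tool(np.pi/2),.063),sense()['q'])
T=tool(np.pi/2);T2=tool(np.pi/2,-.87)
# shift from vertical (hold at .10) to tilted hold at .07 in tool axes
print(T.inv().apply([0,0,-.02]+(T.apply([0,0,.063])-T2.apply([0,0,.063])))*100)
print(T2.inv().apply([0,0,-.05])*100)
E
```

```text
([np.float64(-1.33), np.float64(-6.33), np.float64(2.03)], [np.float64(-0.004), np.float64(0.005), np.float64(-1.56)]) [ 0.72822436  0.31990174 -0.49243527  1.97545049  0.19425276  0.89684516
 -1.42541799]
[ 4.81527230e+00 -8.16633193e-16  4.23759275e+00]
[ 3.82164469e+00 -5.55111512e-16  3.22413274e+00]
```

```bash

python3 -m creep '[[8.5,-1.3,-3,0,0,0,-0.15],[8.5,-1.3,-6.3,0,0,0,-0.3],[8.5,-1.3,-6.3,0,0,0,-0.45],[8.5,-1.3,-6.3,0,0,0,-0.6],[8.5,-1.3,-6.3,0,0,0,-0.75]]' >/dev/null
python3 -m creep '[[8.5,0,0,0,0,0,-0.15],[8.5,0,0,0,0,0,-0.3],[8.5,0,0,0,0,0,-0.45],[8.5,0,0,0,0,0,-0.6],[8.5,0,0,0,0,0,-0.75]]' >/dev/null
python3 -m creep '[[6,0.8,0,0,0,-0.1,-0.06],[6,1.6,0,0.2,0,-0.25,-0.06],[6,2.4,0,0.5,0,-0.4,-0.06],[6,3.2,0,1,0,-0.55,-0.06],[6,3.9,0,1.6,0,-0.7,-0.06]]'
python3 - <<'E'
from h import *
print(go([.459,-.135,.07],tool(np.pi/2,-.87),.063),sense()['q'])
E
```

```text
t: 11.95
tcp_pos: [0.4659, -0.0932, 0.17]
tool_rot: [0.661, 0.666, -0.25, 0.239]
force: [0.0, -0.2, -0.9]
gripper_width: 0.0599
gripper_force: 0.0
([np.float64(4.34), np.float64(-0.59), np.float64(4.12)], [np.float64(-0.011), np.float64(-0.164), np.float64(0.012)]) [ 0.30487403  0.41654328 -0.66373074  2.11263164  0.96949605  1.25248344
 -0.93981714]
```

```bash

python3 -m creep '[[6,0.9,-0.1,0.8,0,-0.06,0],[6,1.8,-0.3,1.6,0,-0.12,0],[6,2.7,-0.5,2.4,0,-0.16,0],[6,3.6,-0.6,3.3,0,-0.16,0],[6,4.3,-0.6,4.1,0,-0.16,0]]'
python3 - <<'E'
from h import *
im,m=snap("wrist","w5")
for b in blobs(im,m): print(b)
print(w2p(m,[.459,-.135,.024]))
print(go([.459,-.135,.015],tool(np.pi/2,-.87),.063))
E
```

```text
t: 12.45
tcp_pos: [0.4577, -0.0873, 0.109]
tool_rot: [0.64, 0.646, -0.301, 0.288]
force: [-0.3, -0.1, -1.1]
gripper_width: 0.0599
gripper_force: 0.0
(array([216., 324.]), 1.2629, 6.5394, 6881, 536, 85.3)
(array([374., 239.]), 0.5678, -0.2588, 36, 110, 23.2)
(array([237., 229.]), 0.4398, -0.236, 45, 97, 0.4)
(array([263., 161.]), 0.461, -0.1163, 67, 36, 86.9)
(array([464., 122.]), 0.5422, -0.0889, 31, 80, 38.1)
[258.2 183.8]
([np.float64(4.0), np.float64(0.31), np.float64(3.34)], [np.float64(-0.015), np.float64(-0.012), np.float64(0.017)])
```

View pics/w5.png

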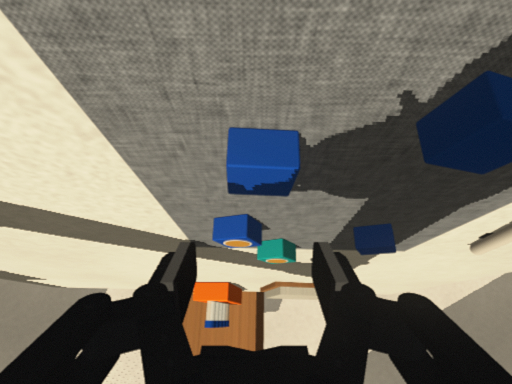

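```bash

python3 -m creep '[[6,1,0.4,0.9,0,0,0],[6,2,0.5,1.7,0,0,0],[6,3,0.5,2.5,0,0,0],[6,4,0.5,3.3,0,0,0],[6,4,0.5,3.3,0,0,0]]' 30
python3 -m creep '[[4.5,0,0,0,0,0,0],[3,0,0,0,0,0,0],[3,0,0,0,0,0,0],[3,0,0,0,0,0,0],[3,0,0,0,0,0,0]]' 40
python3 -m creep '[[3,-1,0,-1,0,0,0],[3,-2,0,-2,0,0,0],[3,-3,0,-3,0,0,0],[3,-4,0,-4,0,0,0],[3,-5,0,-4.5,0,0,0]]'
```

```text
t: 13.0
tcp_pos: [0.4606, -0.0869, 0.0564]
tool_rot: [0.64, 0.646, -0.302, 0.287]
force: [-0.3, 0.6, 0.1]
gripper_width: 0.0601
gripper_force: 0.0
t: 13.5
tcp_pos: [0.4618, -0.0866, 0.0584]
tool_rot: [0.64, 0.645, -0.301, 0.288]
force: [0.6, 1.8, 1.7]
gripper_width: 0.0374
gripper_force: 41.3
t: 14.0
tcp_pos: [0.4634, -0.0847, 0.127]
tool_rot: [0.64, 0.646, -0.3, 0.289]
force: [0.1, -0.0, -0.6]
gripper_width: 0.0374
gripper_force: 45.3
```

```bash

python3 -m creep '[[3,-0.94,0,0.07,0,0.15,0],[3,-1.86,0,0.28,0,0.3,0],[3,-2.74,0,0.63,0,0.45,0],[3,-3.56,0,1.1,0,0.6,0],[3,-4.29,0,1.7,0,0.75,0]]' >/dev/null
python3 -m creep '[[3,-0.94,0,0.07,0,0.15,0],[3,-1.86,0,0.28,0,0.3,0],[3,-2.74,0,0.63,0,0.45,0],[3,-3.56,0,1.1,0,0.6,0],[3,-4.29,0,1.7,0,0.75,0]]'
python3 - <<'E'
from h import *
s=sense();print(s['q'],go([.462,-.137,.024],tool(np.pi/2-.01,.70),.063))
E
```

```text
t: 15.0
tcp_pos: [0.463, -0.1728, 0.1355]
tool_rot: [0.674, 0.668, 0.218, -0.229]
force: [0.4, -0.2, -0.3]
gripper_width: 0.0375
gripper_force: 45.4
[ 1.27988385  0.74164949 -0.99786722  1.89197108  0.01055228  1.0523539
  0.33098847] ([np.float64(-4.18), np.float64(-0.02), np.float64(4.78)], [np.float64(-0.019), np.float64(0.057), np.float64(-0.005)])
```

```bash

python3 -m creep '[[3,-1,0,1.2,-0.02,0.05,0],[3,-2,0,2.4,-0.02,0.06,0],[3,-3,0,3.6,-0.02,0.06,0],[3,-4.2,0,4.6,-0.02,0.06,0],[3,-4.2,0,4.8,-0.02,0.06,0]]' 
python3 -m creep '[[3,-0.06,0,0.07,0,0,0],[3,-0.12,0,0.15,0,0,0],[3,-0.18,0,0.22,0,0,0],[3,-0.18,0,0.22,0,0,0],[3,-0.18,0,0.22,0,0,0]]' 
```

```text
t: 15.5
tcp_pos: [0.4614, -0.1754, 0.0696]
tool_rot: [0.669, 0.66, 0.242, -0.243]
force: [0.4, -0.0, -0.5]
gripper_width: 0.0369
gripper_force: 45.4
t: 16.0
tcp_pos: [0.4622, -0.1753, 0.069]
tool_rot: [0.669, 0.659, 0.243, -0.242]
force: [-1.4, 0.3, 6.4]
gripper_width: 0.0371
gripper_force: 45.6
```

```bash

python3 -m creep '[[4.5,0,0,0,0,0,0],[6,0,0,0,0,0,0],[6,0,0,-2,0,0,0],[6,0,0,-5,0,0,0],[6,0,0,-8,0,0,0]]' 
python3 -m creep '[[6,0.94,0,0.07,0,-0.15,0],[6,1.86,0,0.28,0,-0.3,0],[6,2.74,0,0.63,0,-0.45,0],[6,3.56,0,1.1,0,-0.6,0],[6,4.29,0,1.7,0,-0.75,0]]' >/dev/null
python3 -m creep '[[6,0.94,0,0.07,0,-0.15,0],[6,1.86,0,0.28,0,-0.3,0],[6,2.74,0,0.63,0,-0.45,0],[6,3.56,0,1.1,0,-0.6,0],[6,4.29,0,1.7,0,-0.75,0]]' 
python3 - <<'E'
from h import *
s=sense();print(s['q'],go([.462,-.131,.08],tool(np.pi/2-.01,-.87),.063))
im,m=snap("top","t6")
for b in blobs(im,m,z=.038): print(b)
im,m=snap("wrist","w6")
for b in blobs(im,m,z=.038): print(b)
print(w2p(m,[.462,-.129,.038]),w2p(m,[.462,-.129,.0]))
E
```

```text
t: 16.5
tcp_pos: [0.4608, -0.2275, 0.1294]
tool_rot: [0.669, 0.659, 0.242, -0.243]
force: [0.2, -0.4, -0.2]
gripper_width: 0.0604
gripper_force: 0.0
t: 17.5
tcp_pos: [0.4633, -0.1404, 0.1257]
tool_rot: [0.654, 0.647, -0.279, 0.276]
force: [0.0, -0.7, -2.1]
gripper_width: 0.0597
gripper_force: 0.0
[ 0.25590356  0.50831803 -0.54176323  2.15718889  1.13162796  1.22776488
 -1.07502824] ([np.float64(4.35), np.float64(-0.14), np.float64(-3.8)], [np.float64(-0.001), np.float64(-0.064), np.float64(-0.0)])
(array([301., 202.]), 0.5586, -0.0962, 37, 37, 74.7)
(array([376., 191.]), 0.584, -0.2976, 36, 41, 22.9)
(array([212., 337.]), 14.7564, 126.2967, 331152, 8542, 84.4)
(array([383., 223.]), 0.5553, -0.234, 30, 77, 25.9)
(array([227., 214.]), 0.4442, -0.2189, 77, 39, 88.9)
(array([252., 100.]), 0.4628, -0.1141, 51, 36, 88.9)
(array([477.,  44.]), 0.528, -0.0907, 14, 41, 37.5)
[251.1 136.1] [252.   68.4]
```

View pics/w6.png

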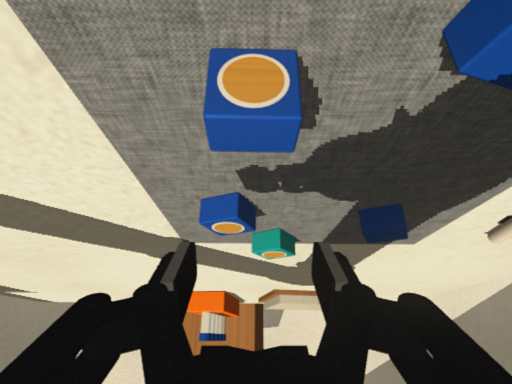

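```bash

python3 -m creep '[[6,1,0,-2,0,-0.06,0],[6,2.5,0,-3.5,0,-0.06,0],[6,4.7,-0.05,-4.2,0,-0.06,0],[6,4.7,-0.05,-4.2,0,-0.06,0],[6,4.7,-0.05,-4.2,0,-0.06,0]]' 
python3 -m creep '[[6,1.2,0,1,0,0,0],[6,2.4,0,2,0,0,0],[6,3.6,0,3,0,0,0],[6,4.4,0,3.7,0,0,0],[6,4.4,0,3.7,0,0,0]]' 
python3 -m creep '[[4.5,0,0,0,0,0,0],[3,0,0,0,0,0,0],[3,0,0,0,0,0,0],[3,0,0,0,0,0,0],[3,0,0,0,0,0,0]]' 40
python3 -m creep '[[3,-1,0,-1,0,0,0],[3,-2,0,-2,0,0,0],[3,-3,0,-3,0,0,0],[3,-5,0,-4,0,0,0],[3,-7,0,-5.5,0,0,0]]'
python3 - <<'E'
from h import *
print(go([.504,.05,.15],tool(np.pi/2+.02,-.1),.063))
E
```

```text
t: 18.1
tcp_pos: [0.4627, -0.0801, 0.1207]
tool_rot: [0.647, 0.639, -0.298, 0.291]
force: [0.5, -0.9, 1.0]
gripper_width: 0.0597
gripper_force: 0.0
t: 18.6
tcp_pos: [0.4618, -0.0795, 0.0623]
tool_rot: [0.647, 0.639, -0.299, 0.29]
force: [0.5, 0.3, 0.2]
gripper_width: 0.0599
gripper_force: 0.0
t: 19.1
tcp_pos: [0.4628, -0.078, 0.0636]
tool_rot: [0.646, 0.639, -0.298, 0.292]
force: [1.0, -0.3, 4.1]
gripper_width: 0.0371
gripper_force: 42.9
t: 19.6
tcp_pos: [0.4625, -0.082, 0.1532]
tool_rot: [0.646, 0.639, -0.298, 0.291]
force: [-0.5, -0.4, -0.9]
gripper_width: 0.0373
gripper_force: 42.6
([np.float64(4.53), np.float64(3.93), np.float64(-14.41)], [np.float64(-0.02), np.float64(0.76), np.float64(-0.028)])
```

```bash

python3 -m creep '[[3,0.9,0.8,-2.9,0,0.15,0],[3,1.8,1.6,-5.8,0,0.3,0],[3,2.7,2.4,-8.7,0,0.45,0],[3,3.6,3.2,-11.6,0,0.6,-0.01],[3,4.5,3.9,-14.4,-0.02,0.75,-0.03]]'
python3 - <<'E'
from h import *
print(go([.504,.16,.11],tool(np.pi/2+.02,.7),.063),sense()['q'])
E
```

```text
t: 20.1
tcp_pos: [0.5046, 0.0578, 0.2141]
tool_rot: [0.698, 0.714, -0.037, 0.04]
force: [-0.9, -0.6, -2.5]
gripper_width: 0.0369
gripper_force: 42.6
([np.float64(6.73), np.float64(0.15), np.float64(4.9)], [np.float64(0.002), np.float64(0.808), np.float64(0.005)]) [ 0.45983971  0.33926141 -0.85004742  1.95081136  0.41590632  1.03668527
 -0.569115  ]
```

```bash

python3 -m creep '[[3,1.4,0,1,0,0.15,0],[3,2.7,0,2,0,0.3,0],[3,4,0.1,3,0,0.45,0],[3,5.4,0.1,4,0,0.6,0],[3,6.7,0.15,4.9,0,0.75,0]]'
python3 - <<'E'
from h import *
print(go([.504,.2035,.06],tool(np.pi/2+.02,.7),.063),sense()['q'])
print(go([.504,.2035,.0275],tool(np.pi/2+.02,.7),.063))
E
```

```text
t: 20.6
tcp_pos: [0.5044, 0.1169, 0.1564]
tool_rot: [0.664, 0.679, 0.221, -0.224]
force: [-0.1, 0.1, -2.4]
gripper_width: 0.0371
gripper_force: 42.6
([np.float64(0.82), np.float64(0.13), np.float64(6.61)], [np.float64(0.001), np.float64(0.06), np.float64(0.003)]) [ 0.865719    0.66602636 -1.1212667   2.0306559  -0.06964783  0.70150892
 -0.05591739]
([np.float64(-1.12), np.float64(0.12), np.float64(9.22)], [np.float64(0.001), np.float64(0.06), np.float64(0.003)])
```

```bash

python3 -m creep '[[3,0.3,0.1,1.6,0,0.03,0],[3,0.5,0.1,3.3,0,0.06,0],[3,0.8,0.1,5,0,0.06,0],[3,0.8,0.1,6.6,0,0.06,0],[3,0.8,0.1,6.6,0,0.06,0]]'
python3 -m creep '[[3,-0.6,0,0.8,0,0,0],[3,-1.2,0,1.6,0,0,0],[3,-1.6,0,2.1,0,0,0],[3,-1.75,0,2.35,0,0,0],[3,-1.75,0,2.35,0,0,0]]'
```

```text
t: 21.1
tcp_pos: [0.5025, 0.1637, 0.1065]
tool_rot: [0.657, 0.673, 0.237, -0.245]
force: [-0.8, -0.2, -0.3]
gripper_width: 0.0371
gripper_force: 42.5
t: 21.6
tcp_pos: [0.5038, 0.1644, 0.0773]
tool_rot: [0.658, 0.671, 0.238, -0.245]
force: [-0.7, 0.3, -0.8]
gripper_width: 0.0369
gripper_force: 42.5
```

```bash

python3 -m creep '[[3,-0.04,0,0.05,0,0,0],[3,-0.08,0,0.1,0,0,0],[3,-0.12,0,0.14,0,0,0],[3,-0.12,0,0.14,0,0,0],[3,-0.12,0,0.14,0,0,0]]'
python3 -m creep '[[3,-0.03,0,0.04,0,0,0],[3,-0.06,0,0.08,0,0,0],[3,-0.06,0,0.08,0,0,0],[3,-0.06,0,0.08,0,0,0],[3,-0.06,0,0.08,0,0,0]]'
```

```text
t: 22.1
tcp_pos: [0.5042, 0.1649, 0.0764]
tool_rot: [0.657, 0.672, 0.239, -0.244]
force: [-1.5, -1.5, 4.4]
gripper_width: 0.0374
gripper_force: 43.2
t: 22.6
tcp_pos: [0.5042, 0.1658, 0.0762]
tool_rot: [0.657, 0.672, 0.239, -0.245]
force: [-2.2, -1.9, 9.7]
gripper_width: 0.0369
gripper_force: 43.7
```

```bash

python3 -m creep '[[4,0,0,0,0,0,0],[5,0,0,0,0,0,0],[5.5,0,0,-3,0,0,0],[6,0,0,-7,0,0,0],[6,0,0,-11,0,0,0]]' 
python3 - <<'E'
from h import *
print(go([.559,-.02,.14],tool(1.28,0),.063),sense()['q'])
E
```

```text
t: 23.1
tcp_pos: [0.5049, 0.0933, 0.1595]
tool_rot: [0.657, 0.672, 0.238, -0.245]
force: [1.3, -0.2, -0.3]
gripper_width: 0.0597
gripper_force: 0.0
([np.float64(-5.97), np.float64(5.14), np.float64(-10.69)], [np.float64(-0.111), np.float64(-0.691), np.float64(0.299)]) [ 9.46761195e-01  7.13503094e-01 -1.15334248e+00  2.01939782e+00
 -8.11710304e-02  7.42275976e-01  1.32786983e-03]
```

```bash

python3 -m creep '[[6,-1.2,1,-2.1,-0.02,-0.13,0.05],[6,-2.4,2,-4.2,-0.04,-0.26,0.1],[6,-3.6,3,-6.4,-0.06,-0.4,0.15],[6,-4.8,4,-8.5,-0.08,-0.53,0.2],[6,-6,5.1,-10.7,-0.11,-0.69,0.3]]' 
python3 - <<'E'
from h import *
T=tool(1.28,-.87);print(go([.559,-.097,.08],T,.063),T.inv().apply([0,0,-.065])*100)
E
```

```text
t: 23.6
tcp_pos: [0.5591, -0.0208, 0.2039]
tool_rot: [0.797, 0.604, 0.012, -0.01]
force: [-0.9, 0.0, -0.6]
gripper_width: 0.0601
gripper_force: 0.0
([np.float64(-2.78), np.float64(2.14), np.float64(8.24)], [np.float64(0.006), np.float64(-0.9), np.float64(0.017)]) [ 4.96813809e+00 -7.21644966e-16  4.19137256e+00]
```

```bash
python3 - <<'E'
from h import *
T=tool(1.28,-.5);print(go([.559,-.097,.08],T,.063),T.inv().apply([0,0,-.063])*100)
E
```

```text
([np.float64(-4.53), np.float64(2.11), np.float64(6.72)], [np.float64(0.003), np.float64(-0.53), np.float64(0.017)]) [ 3.02038089e+00 -6.99440506e-16  5.52877014e+00]
```

```bash

python3 -m creep '[[6,-1.2,0.5,1,0,-0.15,0],[6,-2.4,1,2,0,-0.3,0],[6,-3.6,1.5,4,0,-0.45,0],[6,-4.5,2.1,5.5,0,-0.53,0.02],[6,-4.5,2.1,6.7,0,-0.53,0.02]]' 
python3 - <<'E'
from h import *
im,m=snap("wrist","w7")
print(blobs(im,m,z=.012,amin=800))
c=[.559,-.097];print(w2p(m,[*c,.012]))
t=1.28
for z in(.024,): print([w2p(m,[c[0]+a*.019*np.cos(t)-b*.019*np.sin(t),c[1]+a*.019*np.sin(t)+b*.019*np.cos(t),z]) for a,b in((1,1),(1,-1),(-1,-1),(-1,1))])
T=tool(1.28,-.5);print(go([.559,-.097,.017],T,.063))
E
```

```text
t: 24.1
tcp_pos: [0.5674, -0.0648, 0.1316]
tool_rot: [0.776, 0.581, -0.197, 0.146]
force: [0.4, 0.5, -0.4]
gripper_width: 0.0601
gripper_force: 0.0
[(array([260., 178.]), 0.5616, -0.0997, 59, 40, 72.8)]
[254.3 178.8]
[array([221.7, 169.2]), array([287.2, 169.5]), array([282.4, 211.7]), array([225.9, 211.5])]
([np.float64(2.54), np.float64(0.24), np.float64(5.22)], [np.float64(-0.003), np.float64(-0.007), np.float64(0.005)])
```

View pics/w7.png

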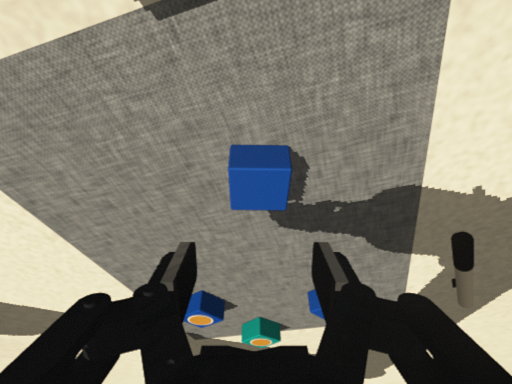

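```bash

python3 -m creep '[[6,0.6,0.2,1.3,0,0,0],[6,1.2,0.5,2.6,0,0,0],[6,1.8,0.5,3.9,0,0,0],[6,2.55,0.5,5.2,0,0,0],[6,2.55,0.5,5.2,0,0,0]]' 
python3 -m creep '[[4.5,0,0,0,0,0,0],[3,0,0,0,0,0,0],[3,0,0,0,0,0,0],[3,0,0,0,0,0,0],[3,0,0,0,0,0,0]]' 40
python3 -m creep '[[3,-0.6,0,-1.3,0,0,0],[3,-1.2,0,-2.6,0,0,0],[3,-2,0,-4,0,0,0],[3,-2.6,0,-5.5,0,0,0],[3,-3.3,0,-7,0,0,0]]'
python3 - <<'E'
from h import *
print(go([.462,-.137,.10],tool(np.pi/2,.2),.063))
E
```

```text
t: 24.65
tcp_pos: [0.5703, -0.0701, 0.0737]
tool_rot: [0.777, 0.58, -0.197, 0.145]
force: [-0.6, -0.7, -0.7]
gripper_width: 0.06
gripper_force: 0.0
t: 25.15
tcp_pos: [0.5722, -0.0695, 0.0765]
tool_rot: [0.777, 0.579, -0.195, 0.147]
force: [0.2, 0.1, 1.4]
gripper_width: 0.0372
gripper_force: 41.3
t: 25.65
tcp_pos: [0.5732, -0.0655, 0.1553]
tool_rot: [0.778, 0.579, -0.195, 0.147]
force: [0.1, -0.3, -0.2]
gripper_width: 0.0367
gripper_force: 41.1
([np.float64(-10.2), np.float64(-8.26), np.float64(4.74)], [np.float64(-0.042), np.float64(0.689), np.float64(-0.292)])
```

```bash

python3 -m creep '[[3,-2,-1.6,1,0,0.14,-0.06],[3,-4,-3.2,2,-0.01,0.28,-0.12],[3,-6,-5,3,-0.02,0.42,-0.18],[3,-8,-6.6,4,-0.03,0.56,-0.24],[3,-10.2,-8.3,4.7,-0.04,0.69,-0.29]]' 
python3 -m creep '[[3,-0.94,0,0.07,0,0.15,0],[3,-1.86,0,0.28,0,0.3,0],[3,-2.74,0,0.63,0,0.45,0],[3,-3.56,0,1.1,0,0.6,0],[3,-4.29,0,1.7,0,0.75,0]]'
python3 - <<'E'
from h import *
print(go([.462,-.137,.04],tool(np.pi/2,1.07),.063),sense()['q'])
T=tool(np.pi/2,1.07);print(T.inv().apply([0,0,-.01])*100)
E
```

```text
t: 26.15
tcp_pos: [0.4639, -0.1476, 0.1607]
tool_rot: [0.709, 0.7, 0.057, -0.062]
force: [-0.5, -0.9, -1.1]
gripper_width: 0.0372
gripper_force: 41.1
t: 26.65
tcp_pos: [0.4643, -0.1889, 0.1364]
tool_rot: [0.641, 0.627, 0.314, -0.313]
force: [-0.0, 0.7, -0.5]
gripper_width: 0.0369
gripper_force: 41.1
([np.float64(-5.47), np.float64(-0.17), np.float64(3.75)], [np.float64(0.01), np.float64(0.151), np.float64(-0.017)]) [ 1.30636915  0.85549717 -0.93171744  1.81154797 -0.17806956  1.18528702
  0.50867956]
[-8.77200504e-01 -1.66533454e-16  4.80124229e-01]
```

```bash

python3 -m creep '[[3,-1.2,0,0.8,0,0.1,0],[3,-2.4,-0.1,1.6,0,0.15,0],[3,-3.6,-0.2,2.4,0,0.15,-0.02],[3,-5,-0.2,3.2,0,0.15,-0.02],[3,-5.5,-0.2,3.75,0,0.15,-0.02]]'
python3 -m creep '[[3,-0.3,0,0.16,0,0,0],[3,-0.6,0,0.33,0,0,0],[3,-0.9,0,0.5,0,0,0],[3,-1.1,0,0.6,0,0,0],[3,-1.1,0,0.6,0,0,0]]'
python3 -m creep '[[3,-0.1,0,0.05,0,0,0],[3,-0.2,0,0.1,0,0,0],[3,-0.3,0,0.16,0,0,0],[3,-0.3,0,0.16,0,0,0],[3,-0.3,0,0.16,0,0,0]]'
```

```text
t: 27.15
tcp_pos: [0.461, -0.1905, 0.0681]
tool_rot: [0.61, 0.609, 0.361, -0.356]
force: [0.0, 0.5, -0.7]
gripper_width: 0.0369
gripper_force: 41.1
t: 27.65
tcp_pos: [0.461, -0.1902, 0.0565]
tool_rot: [0.61, 0.609, 0.362, -0.357]
force: [0.3, 0.3, -0.8]
gripper_width: 0.0369
gripper_force: 41.1
t: 28.15
tcp_pos: [0.4611, -0.1902, 0.0531]
tool_rot: [0.61, 0.608, 0.362, -0.357]
force: [0.4, -0.2, -0.6]
gripper_width: 0.037
gripper_force: 41.1
```

```bash

python3 -m creep '[[3,-0.1,0,0.05,0,0,0],[3,-0.17,0,0.1,0,0,0],[3,-0.17,0,0.1,0,0,0],[3,-0.17,0,0.1,0,0,0],[3,-0.17,0,0.1,0,0,0]]'
python3 -m creep '[[3,-0.1,0,0.05,0,0,0],[3,-0.17,0,0.1,0,0,0],[3,-0.17,0,0.1,0,0,0],[3,-0.17,0,0.1,0,0,0],[3,-0.17,0,0.1,0,0,0]]'
python3 - <<'E'
from h import *
im,m=snap("top");k=[b for b in blobs(im,m,z=.038)];print(k)
E
```

```text
t: 28.65
tcp_pos: [0.4611, -0.1902, 0.0511]
tool_rot: [0.61, 0.608, 0.362, -0.357]
force: [-0.8, -0.3, -0.4]
gripper_width: 0.0372
gripper_force: 41.1
t: 29.15
tcp_pos: [0.4612, -0.1902, 0.0497]
tool_rot: [0.609, 0.608, 0.362, -0.357]
force: [-0.6, -1.8, 4.4]
gripper_width: 0.0371
gripper_force: 41.7
[(array([312., 238.]), 0.4611, -0.1251, 24, 34, 89.0), (array([376., 191.]), 0.5844, -0.2975, 36, 41, 25.4)]
```

```bash

python3 -m creep '[[4.5,0,0,0,0,0,0],[6,0,0,0,0,0,0],[6,0,0,-2,0,0,0],[6,0,0,-5,0,0,0],[6,-2,0,-9,0,0,0]]' 
python3 -m creep '[[6,0,0,-1,0,-0.15,0],[6,0,0,-2,0,-0.3,0],[6,0.5,0,-2,0,-0.45,0],[6,1.5,0,-2,0,-0.6,0],[6,2.5,0,-2,0,-0.75,0]]' >/dev/null
python3 -m creep '[[6,0.94,0,0.07,0,-0.15,0],[6,1.86,0,0.28,0,-0.3,0],[6,2.74,0,0.63,0,-0.45,0],[6,3.56,0,1.1,0,-0.6,0],[6,4.29,0,1.7,0,-0.75,0]]' 
python3 - <<'E'
from h import *
T=tool(np.pi/2,-.87);print(go([.462,-.122,.09],T,.063),go([.462,-.122,.022],T,.063))
im,m=snap("top","t8");k=[b for b in blobs(im,m,z=.038)];print(k)
E
```

```text
t: 29.7
tcp_pos: [0.4608, -0.2765, 0.0769]
tool_rot: [0.607, 0.61, 0.362, -0.358]
force: [1.0, -0.4, -0.2]
gripper_width: 0.0601
gripper_force: 0.0
t: 30.7
tcp_pos: [0.4605, -0.238, 0.1048]
tool_rot: [0.694, 0.69, -0.143, 0.147]
force: [-1.3, 1.0, -0.7]
gripper_width: 0.0599
gripper_force: 0.0
([np.float64(13.99), np.float64(0.1), np.float64(-8.96)], [np.float64(0.002), np.float64(-0.456), np.float64(-0.007)]) ([np.float64(16.73), np.float64(0.06), np.float64(-2.74)], [np.float64(0.002), np.float64(-0.456), np.float64(-0.007)])
[(array([376., 191.]), 0.5844, -0.2974, 36, 41, 24.7)]
```

```bash

python3 -m creep '[[6,0,0,-5,0,0,0],[6,3,0,-9,0,-0.1,0],[6,7,0.1,-10,0,-0.2,0],[6,11,0.1,-10,0,-0.35,0],[6,14,0.1,-9,0,-0.45,0]]' 
python3 - <<'E'
from h import *
T=tool(np.pi/2,-.87);print(go([.462,-.122,.09],T,.063),go([.462,-.122,.0215],T,.063))
im,m=snap("wrist","w9");
k=cv2.inRange(cv2.cvtColor(im,cv2.COLOR_BGR2HSV),(8,120,80),(22,255,255));print(cv2.boundingRect(k[:150]), w2p(m,[.462,-.125,.038]),w2p(m,[.462,-.113,.019]))
E
```

```text
t: 31.25
tcp_pos: [0.4631, -0.071, 0.1311]
tool_rot: [0.644, 0.642, -0.293, 0.296]
force: [0.2, 0.7, -0.9]
gripper_width: 0.0597
gripper_force: 0.0
([np.float64(-0.15), np.float64(-0.11), np.float64(0.25)], [np.float64(0.003), np.float64(-0.012), np.float64(-0.005)]) ([np.float64(5.03), np.float64(-0.15), np.float64(4.73)], [np.float64(0.003), np.float64(-0.012), np.float64(-0.005)])
(230, 119, 42, 31) [250.  175.7] [249.8 136.6]
```

```bash

python3 -m creep '[[6,1.2,-0.1,1.2,0,0,0],[6,2.5,-0.1,2.4,0,0,0],[6,3.8,-0.1,3.6,0,0,0],[6,5,-0.1,4.7,0,0,0],[6,5,-0.1,4.7,0,0,0]]' 
python3 -m creep '[[4.5,0,0,0,0,0,0],[3,0,0,0,0,0,0],[3,0,0,0,0,0,0],[3,0,0,0,0,0,0],[3,0,0,0,0,0,0]]' 40
python3 -m creep '[[3,-1,0,-1,0,0,0],[3,-2,0,-2,0,0,0],[3,-3,0,-3,0,0,0],[3,-5,0,-4,0,0,0],[3,-7,0,-5.5,0,0,0]]'
python3 - <<'E'
from h import *
print(go([.594,.05,.15],tool(np.pi/2+.02,-.1),.063))
E
```

```text
t: 31.8
tcp_pos: [0.4597, -0.0782, 0.0603]
tool_rot: [0.645, 0.642, -0.296, 0.291]
force: [-0.4, 0.5, 0.2]
gripper_width: 0.0602
gripper_force: 0.0
t: 32.3
tcp_pos: [0.4615, -0.0775, 0.0629]
tool_rot: [0.645, 0.641, -0.294, 0.294]
force: [-0.5, 0.5, 1.5]
gripper_width: 0.0372
gripper_force: 43.7
t: 32.8
tcp_pos: [0.4605, -0.0821, 0.1529]
tool_rot: [0.645, 0.641, -0.295, 0.294]
force: [-0.0, 0.3, -1.1]
gripper_width: 0.0374
gripper_force: 43.5
([np.float64(4.59), np.float64(13.27), np.float64(-14.43)], [np.float64(-0.011), np.float64(0.759), np.float64(-0.025)])
```

```bash

python3 -m creep '[[3,0.9,2.6,-2.9,0,0.15,0],[3,1.8,5.2,-5.8,0,0.3,0],[3,2.7,7.9,-8.7,0,0.45,0],[3,3.6,10.6,-11.6,0,0.6,-0.01],[3,4.6,13.3,-14.4,-0.01,0.75,-0.03]]'
python3 - <<'E'
from h import *
print(go([.594,.16,.11],tool(np.pi/2+.02,.7),.063),sense()['q'])
E
```

```text
t: 33.3
tcp_pos: [0.5957, 0.0578, 0.2143]
tool_rot: [0.697, 0.715, -0.036, 0.038]
force: [-0.7, 0.8, -1.6]
gripper_width: 0.0373
gripper_force: 43.4
([np.float64(6.71), np.float64(0.07), np.float64(4.94)], [np.float64(-0.001), np.float64(0.805), np.float64(0.007)]) [ 0.31191444  0.4679455  -0.69115086  1.74305974  0.44289853  1.10123712
 -0.51989592]
```

```bash

python3 -m creep '[[3,1.4,0,1,0,0.15,0],[3,2.7,0,2,0,0.3,0],[3,4,0,3,0,0.45,0],[3,5.4,0.1,4,0,0.6,0],[3,6.7,0.1,4.9,0,0.75,0]]'
python3 -m creep '[[3,0.3,0.1,1.6,0,0.03,0],[3,0.5,0.1,3.3,0,0.06,0],[3,0.8,0.1,5,0,0.06,0],[3,0.8,0.1,6.6,0,0.06,0],[3,0.8,0.1,6.6,0,0.06,0]]'
python3 - <<'E'
from h import *
print(go([.594,.204,.027],tool(np.pi/2+.02,.7),.063),sense()['q'])
im,m=snap("top","t9");print(blobs(im,m,(105,100,25),z=.036))
im,m=snap("wrist","w9b")
E
```

```text
t: 33.8
tcp_pos: [0.5943, 0.1172, 0.1563]
tool_rot: [0.662, 0.679, 0.221, -0.226]
force: [0.5, -0.2, -2.3]
gripper_width: 0.0373
gripper_force: 43.4
t: 34.3
tcp_pos: [0.592, 0.1646, 0.1058]
tool_rot: [0.655, 0.673, 0.237, -0.247]
force: [0.1, -0.5, -0.9]
gripper_width: 0.0371
gripper_force: 43.4
([np.float64(-2.07), np.float64(0.29), np.float64(2.26)], [np.float64(-0.009), np.float64(0.001), np.float64(0.003)]) [ 0.64205358  0.8453096  -0.98258911  1.84107392 -0.03945225  0.67289779
 -0.06002315]
[(array([376., 191.]), 0.5842, -0.2987, 37, 42, 25.5)]
```

View pics/w9b.png

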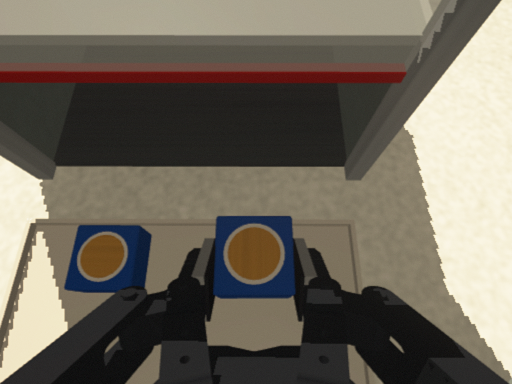

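```bash

python3 - <<'E'
from h import *
m=camera_model("wrist")
print(p2w(m,36,220,.018),p2w(m,353,220,.018),p2w(m,104,257,.036))
m=camera_model("top");print([p2w(m,90+u/2.353,125+v/2.353,.018) for u,v in((210,103),(298,103),(213,288),(302,288))])
E
python3 -m creep '[[3,-0.5,0.1,0.5,0,0,0],[3,-1,0.2,1.1,0,0,0],[3,-1.4,0.3,1.6,0,0,0],[3,-1.8,0.3,2,0,0,0],[3,-1.8,0.3,2,0,0,0]]'
python3 -m creep '[[3,-0.08,0,0.08,0,0,0],[3,-0.16,0,0.16,0,0,0],[3,-0.2,0,0.2,0,0,0],[3,-0.25,0,0.25,0,0,0],[3,-0.25,0,0.25,0,0,0]]'
```

```text
[0.44641099 0.23334941 0.018     ] [0.6585726  0.23862399 0.018     ] [0.50626627 0.20704427 0.036     ]
[array([0.65612064, 0.23313504, 0.018     ]), array([0.6543856 , 0.13057419, 0.018     ]), array([0.44189314, 0.23067434, 0.018     ]), array([0.44016426, 0.12817879, 0.018     ])]
t: 34.9
tcp_pos: [0.5962, 0.1623, 0.0786]
tool_rot: [0.657, 0.672, 0.238, -0.247]
force: [0.3, 0.0, -0.9]
gripper_width: 0.0372
gripper_force: 43.4
t: 35.4
tcp_pos: [0.5967, 0.1624, 0.0763]
tool_rot: [0.656, 0.672, 0.239, -0.246]
force: [-0.5, -1.3, -0.3]
gripper_width: 0.0372
gripper_force: 43.4
```

```bash

python3 -m creep '[[3,-0.06,0,0.08,0,0,0],[3,-0.12,0,0.14,0,0,0],[3,-0.16,0,0.19,0,0,0],[3,-0.16,0,0.19,0,0,0],[3,-0.16,0,0.19,0,0,0]]'
python3 -m creep '[[3,-0.05,0,0.06,0,0,0],[3,-0.09,0,0.1,0,0,0],[3,-0.09,0,0.1,0,0,0],[3,-0.09,0,0.1,0,0,0],[3,-0.09,0,0.1,0,0,0]]'
```

```text
t: 35.9
tcp_pos: [0.5966, 0.1625, 0.0738]
tool_rot: [0.656, 0.672, 0.239, -0.246]
force: [0.1, -0.5, -0.8]
gripper_width: 0.037
gripper_force: 43.6
t: 36.4
tcp_pos: [0.5967, 0.1633, 0.0737]
tool_rot: [0.656, 0.672, 0.239, -0.247]
force: [-1.2, -1.1, 4.5]
gripper_width: 0.0371
gripper_force: 44.2
```

```bash

python3 -m creep '[[4,0,0,0,0,0,0],[5,0,0,0,0,0,0],[5.5,0,0,-3,0,0,0],[6,0,0,-7,0,0,0],[6,0,0,-11,0,0,0]]' 
python3 - <<'E'
from h import *
print(go([.585,-.12,.14],tool(1.9,0),.063))
E
```

```text
t: 36.9
tcp_pos: [0.5981, 0.0909, 0.157]
tool_rot: [0.656, 0.672, 0.238, -0.247]
force: [1.1, -0.4, 0.6]
gripper_width: 0.0604
gripper_force: 0.0
([np.float64(-13.14), np.float64(-1.86), np.float64(-17.08)], [np.float64(0.103), np.float64(-0.695), np.float64(-0.293)])
```

```bash

python3 -m creep '[[6,-2.6,-0.3,-3.5,0.02,-0.14,-0.06],[6,-5.2,-0.7,-7,0.04,-0.28,-0.12],[6,-7.8,-1,-10.2,0.06,-0.42,-0.18],[6,-10.4,-1.4,-13.6,0.08,-0.56,-0.24],[6,-13.1,-1.8,-17,0.1,-0.7,-0.29]]' 
python3 - <<'E'
from h import *
print(go([.585,-.298,.09],tool(2.007,-.5),.063))
E
```

```text
t: 37.4
tcp_pos: [0.5861, -0.1203, 0.2035]
tool_rot: [0.585, 0.811, 0.002, 0.001]
force: [-0.2, 1.1, -1.3]
gripper_width: 0.0599
gripper_force: 0.0
([np.float64(-13.84), np.float64(-6.1), np.float64(5.77)], [np.float64(-0.024), np.float64(-0.501), np.float64(-0.113)])
```

```bash

python3 -m creep '[[6,-3,-1.2,0.5,0,-0.1,-0.02],[6,-6,-2.4,1,0,-0.2,-0.05],[6,-9,-3.7,2,0,-0.3,-0.08],[6,-11.5,-5,4,-0.02,-0.4,-0.1],[6,-13.8,-6.1,5.7,-0.02,-0.5,-0.11]]' 
python3 - <<'E'
from h import *
im,m=snap("wrist","w10")
hs=cv2.cvtColor(im,cv2.COLOR_BGR2HSV);k=cv2.inRange(hs,(105,120,20),(128,255,255))
for c in cv2.findContours(k,0,2)[0]:
    if cv2.contourArea(c)>800: print(cv2.boundingRect(c),cv2.approxPolyDP(c,4,True)[:,0].tolist())
c=[.585,-.298];t=2.007
for z in(.024,0): print([w2p(m,[c[0]+a*.019*np.cos(t)-b*.019*np.sin(t),c[1]+a*.019*np.sin(t)+b*.019*np.cos(t),z]).tolist() for a,b in((1,1),(1,-1),(-1,-1),(-1,1))])
print(go([.585,-.298,.015],tool(2.007,-.5),.063))
im,m=snap("top","t10");print(blobs(im,m))
E
```

```text
t: 37.9
tcp_pos: [0.5705, -0.27, 0.1436]
tool_rot: [0.523, 0.816, -0.134, 0.206]
force: [-0.1, -0.6, -0.2]
gripper_width: 0.06
gripper_force: 0.0
(226, 140, 59, 62) [[281, 140], [228, 142], [231, 201], [282, 199]]
(0, 3, 68, 95) [[0, 3], [0, 37], [19, 54], [28, 74], [22, 88], [0, 90], [0, 95], [50, 96], [67, 73], [36, 5]]
[[224.8, 153.3], [287.9, 153.1], [283.8, 196.1], [229.0, 196.2]]
[[227.3, 130.2], [285.1, 130.0], [281.6, 172.6], [230.9, 172.8]]
([np.float64(3.15), np.float64(0.68), np.float64(6.13)], [np.float64(-0.014), np.float64(-0.005), np.float64(-0.003)])
[]
```

```bash
python3 - <<'E'
from h import *
d=np.array([.585,-.298])-.005*np.array([np.cos(2.007),np.sin(2.007)])
print(go([*d,.015],tool(2.007,-.5),.063))
E
```

```text
([np.float64(2.59), np.float64(0.51), np.float64(6.55)], [np.float64(-0.014), np.float64(-0.011), np.float64(-0.002)])
```

```bash

python3 -m creep '[[6.5,0.6,0.2,1.6,0,0,0],[6.5,1.3,0.4,3.2,0,0,0],[6.5,1.9,0.4,4.8,0,0,0],[6.5,2.5,0.4,6.2,0,0,0],[6.5,2.5,0.4,6.4,0,0,0]]' 
python3 -m creep '[[4.5,0,0,0,0,0,0],[3,0,0,0,0,0,0],[3,0,0,0,0,0,0],[3,0,0,0,0,0,0],[3,0,0,0,0,0,0]]' 40
python3 -m creep '[[3,-0.6,0,-1.3,0,0,0],[3,-1.2,0,-2.6,0,0,0],[3,-2,0,-4,0,0,0],[3,-2.6,0,-5.5,0,0,0],[3,-3.3,0,-7,0,0,0]]'
python3 - <<'E'
from h import *
print(go([.462,-.137,.10],tool(np.pi/2,.2),.063))
E
```

```text
t: 38.5
tcp_pos: [0.5786, -0.2727, 0.0746]
tool_rot: [0.523, 0.817, -0.132, 0.203]
force: [-0.2, -0.1, -0.5]
gripper_width: 0.0652
gripper_force: 0.0
t: 39.0
tcp_pos: [0.5794, -0.2737, 0.0771]
tool_rot: [0.523, 0.817, -0.132, 0.206]
force: [-1.3, 2.8, 6.0]
gripper_width: 0.0371
gripper_force: 41.8
t: 39.5
tcp_pos: [0.5762, -0.2704, 0.1533]
tool_rot: [0.523, 0.817, -0.133, 0.204]
force: [0.1, -0.0, -1.6]
gripper_width: 0.0371
gripper_force: 41.0
([np.float64(13.49), np.float64(-5.34), np.float64(-8.17)], [np.float64(0.06), np.float64(0.682), np.float64(0.434)])
```

```bash

python3 -m creep '[[3,2.7,-1.1,-1.6,0,0.14,0.09],[3,5.4,-2.1,-3.2,0.01,0.28,0.18],[3,8.1,-3.2,-4.9,0.03,0.42,0.27],[3,10.8,-4.3,-6.5,0.04,0.56,0.35],[3,13.5,-5.3,-8.2,0.06,0.68,0.43]]' 
python3 -m creep '[[3,-0.94,0,0.07,0,0.15,0],[3,-1.86,0,0.28,0,0.3,0],[3,-2.74,0,0.63,0,0.45,0],[3,-3.56,0,1.1,0,0.6,0],[3,-4.29,0,1.7,0,0.75,0]]'
python3 - <<'E'
from h import *
print(go([.462,-.137,.035],tool(np.pi/2,1.065),.063))
E
```

```text
t: 40.0
tcp_pos: [0.462, -0.1484, 0.1621]
tool_rot: [0.693, 0.716, 0.058, -0.051]
force: [0.7, 0.4, -0.7]
gripper_width: 0.0369
gripper_force: 41.0
t: 40.5
tcp_pos: [0.4647, -0.1911, 0.1383]
tool_rot: [0.624, 0.648, 0.308, -0.309]
force: [-0.2, 0.4, 0.3]
gripper_width: 0.0372
gripper_force: 41.0
([np.float64(-5.77), np.float64(-0.37), np.float64(4.42)], [np.float64(-0.019), np.float64(0.161), np.float64(0.03)])
```

```bash

python3 -m creep '[[3,-1.2,0,0.9,0,0.1,0],[3,-2.4,-0.1,1.8,0,0.17,0.03],[3,-3.6,-0.3,2.7,-0.02,0.17,0.03],[3,-5,-0.3,3.7,-0.02,0.17,0.03],[3,-5.7,-0.3,4.4,-0.02,0.17,0.03]]'
python3 -m creep '[[3,-0.2,0,0.1,0,0,0],[3,-0.5,0,0.27,0,0,0],[3,-0.8,0,0.44,0,0,0],[3,-0.9,0,0.5,0,0,0],[3,-0.9,0,0.5,0,0,0]]'
python3 -m creep '[[3,-0.08,0,0.05,0,0,0],[3,-0.16,0,0.1,0,0,0],[3,-0.24,0,0.13,0,0,0],[3,-0.24,0,0.13,0,0,0],[3,-0.24,0,0.13,0,0,0]]'
```

```text
t: 41.0
tcp_pos: [0.4621, -0.1905, 0.0646]
tool_rot: [0.609, 0.608, 0.36, -0.361]
force: [-0.6, 0.4, -0.9]
gripper_width: 0.0369
gripper_force: 41.0
t: 41.5
tcp_pos: [0.4626, -0.19, 0.0562]
tool_rot: [0.608, 0.609, 0.36, -0.361]
force: [0.4, -1.1, -0.5]
gripper_width: 0.0369
gripper_force: 41.0
t: 42.0
tcp_pos: [0.4625, -0.19, 0.0532]
tool_rot: [0.608, 0.609, 0.36, -0.361]
force: [0.8, -0.3, -0.8]
gripper_width: 0.0369
gripper_force: 41.0
```

```bash

python3 -m creep '[[3,-0.08,0,0.05,0,0,0],[3,-0.17,0,0.1,0,0,0],[3,-0.17,0,0.1,0,0,0],[3,-0.17,0,0.1,0,0,0],[3,-0.17,0,0.1,0,0,0]]'
python3 -m creep '[[3,-0.08,0,0.05,0,0,0],[3,-0.15,0,0.08,0,0,0],[3,-0.15,0,0.08,0,0,0],[3,-0.15,0,0.08,0,0,0],[3,-0.15,0,0.08,0,0,0]]'
python3 - <<'E'
from h import *
im,m=snap("top");k=[b for b in blobs(im,m,z=.038)];print(k)
E
```

```text
t: 42.5
tcp_pos: [0.4626, -0.1899, 0.0518]
tool_rot: [0.608, 0.608, 0.36, -0.361]
force: [-0.1, -1.8, 4.9]
gripper_width: 0.0371
gripper_force: 41.5
t: 43.0
tcp_pos: [0.4626, -0.19, 0.0515]
tool_rot: [0.607, 0.608, 0.361, -0.362]
force: [-2.8, -6.2, 10.7]
gripper_width: 0.0366
gripper_force: 42.2
[(array([312., 238.]), 0.4624, -0.1251, 24, 37, 89.0)]
```

```bash

python3 -m creep '[[4.5,0,0,0,0,0,0],[6,0,0,0,0,0,0],[6,0,0,-2,0,0,0],[6,0,0,-5,0,0,0],[6,3,0,-9,0,0,0]]' 
python3 -m creep '[[6,2,0,-2,0,-0.15,0],[6,4,0,-4,0,-0.3,0],[6,6,0,-5,0,-0.45,0],[6,6,0,-5,0,-0.6,0],[6,6,0,-5,0,-0.75,0]]' 
python3 - <<'E'
from h import *
print(go([.463,-.122,.11],tool(np.pi/2,-.3),.063))
E
```

```text
t: 43.55
tcp_pos: [0.4607, -0.2553, 0.1157]
tool_rot: [0.609, 0.607, 0.359, -0.363]
force: [-0.4, 0.3, 0.5]
gripper_width: 0.0597
gripper_force: 0.0
t: 44.05
tcp_pos: [0.4633, -0.27, 0.1969]
tool_rot: [0.698, 0.699, 0.11, -0.109]
force: [-0.1, 0.0, -1.3]
gripper_width: 0.0602
gripper_force: 0.0
([np.float64(15.03), np.float64(-0.01), np.float64(7.65)], [np.float64(0.002), np.float64(-0.612), np.float64(0.001)])
```

```bash

python3 -m creep '[[6,4,0,1,0,-0.15,0],[6,8,0,3,0,-0.3,0],[6,12,0,5,0,-0.45,0],[6,15,0,7,0,-0.6,0],[6,15,0,7.6,0,-0.6,0]]' 
python3 - <<'E'
from h import *
T=tool(np.pi/2,-.87);print(go([.463,-.122,.09],T,.063))
E
```

```text
t: 44.55
tcp_pos: [0.4627, -0.0973, 0.171]
tool_rot: [0.696, 0.704, -0.098, 0.101]
force: [-0.5, 0.0, 0.1]
gripper_width: 0.06
gripper_force: 0.0
([np.float64(3.38), np.float64(0.05), np.float64(3.23)], [np.float64(0.008), np.float64(-0.588), np.float64(0.009)])
```

```bash

python3 -m creep '[[6,1,0,0.5,0,-0.15,0],[6,2,0,1,0,-0.3,0],[6,3,0,2,0,-0.45,0],[6,3.4,0,3,0,-0.59,0],[6,3.4,0,3.2,0,-0.59,0]]' 
python3 - <<'E'
from h import *
T=tool(np.pi/2,-.87);print(go([.463,-.121,.022],T,.063))
im,m=snap("wrist","w11");
k=cv2.inRange(cv2.cvtColor(im,cv2.COLOR_BGR2HSV),(8,120,80),(22,255,255));print(cv2.boundingRect(k[:160]), w2p(m,[.463,-.113,.019]))
print(go([.463,-.121,.022],T,.063))
E
```

```text
t: 45.05
tcp_pos: [0.4615, -0.0756, 0.1269]
tool_rot: [0.637, 0.646, -0.298, 0.296]
force: [-0.6, 0.7, 0.5]
gripper_width: 0.06
gripper_force: 0.0
([np.float64(5.08), np.float64(0.21), np.float64(3.95)], [np.float64(0.002), np.float64(-0.002), np.float64(0.013)])
(235, 118, 44, 38) [256.4 136.8]
([np.float64(5.31), np.float64(0.18), np.float64(3.89)], [np.float64(0.0), np.float64(-0.003), np.float64(0.009)])
```

```bash

python3 -m creep '[[6,1.3,0.1,1,0,0,0],[6,2.6,0.1,2,0,0,0],[6,3.9,0.1,3,0,0,0],[6,5.2,0.1,3.9,0,0,0],[6,5.2,0.1,3.9,0,0,0]]' 
python3 -m creep '[[4.5,0,0,0,0,0,0],[3,0,0,0,0,0,0],[3,0,0,0,0,0,0],[3,0,0,0,0,0,0],[3,0,0,0,0,0,0]]' 40
python3 -m creep '[[3,-1,0,-1,0,0,0],[3,-2,0,-2,0,0,0],[3,-3,0,-3,0,0,0],[3,-5,0,-4,0,0,0],[3,-7,0,-5.5,0,0,0]]'
python3 - <<'E'
from h import *
print(go([.504,.03,.15],tool(np.pi/2+.02,-.1),.063))
E
```

```text
t: 45.6
tcp_pos: [0.4628, -0.0774, 0.0656]
tool_rot: [0.642, 0.641, -0.298, 0.296]
force: [0.5, -0.6, 0.1]
gripper_width: 0.06
gripper_force: 0.0
t: 46.1
tcp_pos: [0.4638, -0.0762, 0.0671]
tool_rot: [0.641, 0.641, -0.298, 0.299]
force: [-0.8, 0.2, 5.6]
gripper_width: 0.0371
gripper_force: 43.1
t: 46.6
tcp_pos: [0.463, -0.0788, 0.156]
tool_rot: [0.641, 0.642, -0.298, 0.298]
force: [-0.0, 0.6, 0.7]
gripper_width: 0.0374
gripper_force: 42.7
([np.float64(3.09), np.float64(4.09), np.float64(-12.45)], [np.float64(-0.01), np.float64(0.77), np.float64(-0.016)])
```

```bash

python3 -m creep '[[3,0.6,0.8,-2.5,0,0.15,0],[3,1.2,1.6,-5,0,0.3,0],[3,1.9,2.4,-7.5,0,0.45,0],[3,2.5,3.2,-10,0,0.6,-0.01],[3,3.1,4.1,-12.5,-0.01,0.75,-0.02]]'
python3 - <<'E'
from h import *
print(go([.504,.12,.11],tool(np.pi/2+.02,.7),.063))
E
```

```text
t: 47.1
tcp_pos: [0.5047, 0.0384, 0.2141]
tool_rot: [0.697, 0.715, -0.04, 0.042]
force: [-0.8, -0.5, -3.0]
gripper_width: 0.0372
gripper_force: 42.7
([np.float64(4.72), np.float64(0.1), np.float64(5.08)], [np.float64(0.0), np.float64(0.816), np.float64(0.006)])
```

```bash

python3 -m creep '[[3,1,0,1,0,0.15,0],[3,2,0,2,0,0.3,0],[3,3,0,3,0,0.45,0],[3,4,0.1,4,0,0.6,0],[3,4.7,0.1,5.1,0,0.75,0]]'
python3 - <<'E'
from h import *
T=tool(np.pi/2+.02,.7)
print(go([.504,.1555,.055],T,.063));print(T.inv().apply([0,0,-.025])*100)
E
```

```text
t: 47.6
tcp_pos: [0.5049, 0.0773, 0.1568]
tool_rot: [0.664, 0.68, 0.218, -0.221]
force: [0.2, -0.4, -1.2]
gripper_width: 0.037
gripper_force: 42.7
([np.float64(-0.13), np.float64(0.06), np.float64(6.55)], [np.float64(0.0), np.float64(0.068), np.float64(0.005)])
[-1.61054422e+00 -1.38777878e-16  1.91210547e+00]
```

```bash

python3 -m creep '[[3,0,0,1.6,0,0.03,0],[3,-0.1,0,3.3,0,0.07,0],[3,-0.1,0.05,5,0,0.07,0],[3,-0.1,0.05,6.5,0,0.07,0],[3,-0.1,0.05,6.5,0,0.07,0]]'
python3 -m creep '[[3,-0.5,0,0.6,0,0,0],[3,-1,0,1.2,0,0,0],[3,-1.4,0,1.7,0,0,0],[3,-1.6,0,1.9,0,0,0],[3,-1.6,0,1.9,0,0,0]]'
python3 -m creep '[[3,-0.05,0,0.06,0,0,0],[3,-0.1,0,0.12,0,0,0],[3,-0.16,0,0.19,0,0,0],[3,-0.16,0,0.19,0,0,0],[3,-0.16,0,0.19,0,0,0]]'
```

```text
t: 48.1
tcp_pos: [0.5025, 0.1156, 0.1018]
tool_rot: [0.656, 0.673, 0.238, -0.246]
force: [1.6, -0.3, 0.0]
gripper_width: 0.0378
gripper_force: 42.7
t: 48.6
tcp_pos: [0.5049, 0.1158, 0.0798]
tool_rot: [0.656, 0.672, 0.24, -0.246]
force: [-1.6, -0.2, 11.2]
gripper_width: 0.0372
gripper_force: 45.8
t: 49.1
tcp_pos: [0.5051, 0.116, 0.0779]
tool_rot: [0.656, 0.672, 0.24, -0.246]
force: [-1.4, -1.8, 14.0]
gripper_width: 0.0371
gripper_force: 46.3
```

```bash
python3 - <<'E'
from h import *
a,_=snap("wrist","w12");b,_=snap("top","t12")
cv2.imwrite("pics/c12.png",np.hstack([a[120:384,0:420],cv2.resize(b[160:248,130:257],(381,264),interpolation=3)]))
E
```

```text
(no output)
```

View pics/c12.png

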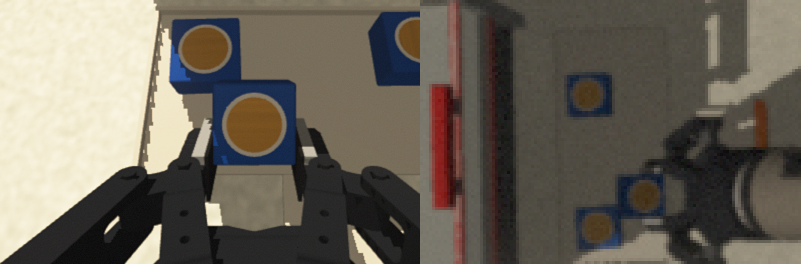

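```bash
python3 - <<'E'
from h import *
m=camera_model("top");b=cv2.imread("pics/t12.png")
for n,u,v,z in(("b1",189,236,.036),("held",204,225.3,.042),("b2",186,191.7,.036)): print(n,p2w(m,u,v,z))
k=cv2.inRange(cv2.cvtColor(b,cv2.COLOR_BGR2HSV),(8,110,60),(22,255,255))
n,l,s,c=cv2.connectedComponentsWithStats(k)
for i in range(1,n):
    if 30<s[i][4]<300 and c[i][0]<450: print(s[i],c[i],p2w(m,*c[i],.036))
E
```

```text
b1 [0.47313257 0.20436511 0.036     ]
held [0.5010767  0.16324363 0.042     ]
b2 [0.59176475 0.21170444 0.036     ]
[182 187   8   9  58] [185.5 191. ] [0.59367271 0.21303807 0.036     ]
[241 193   5  16  61] [243.29508197 200.91803279] [0.56437734 0.05803707 0.036     ]
[201 221   8   9  55] [204.65454545 224.83636364] [0.50213691 0.16230998 0.036     ]
[400 224   9   9  58] [404.17241379 228.36206897] [ 0.48374087 -0.37092899  0.036     ]
[185 232   9   8  57] [188.70175439 235.35087719] [0.47487086 0.20515104 0.036     ]
[367 242   8   9  59] [370.47457627 246.06779661] [ 0.43826252 -0.27927857  0.036     ]
```

```bash
python3 - <<'E'
from h import *
m=camera_model("wrist")
print("front",p2w(m,270,296,.018),p2w(m,330,296,.018),"back",p2w(m,300,130,.018),"left",p2w(m,158,140,.018))
mt=camera_model("top")
print("grip",p2w(mt,130+(762-420)/3,160+123/3,.052))
for y in(.131,.141):print(w2p(m,[.52,y,.018]))
print([p2w(mt,130+(a-420)/3,160+b/3,.018)[1] for a,b in((556,50),(664,50))])
E
```

```text
front [0.51355743 0.14009587 0.018     ] [0.54458364 0.1408116  0.018     ] back [0.53260552 0.24196713 0.018     ] left [0.44218687 0.23236665 0.018     ]
grip [0.56358589 0.05552789 0.052     ]
[282.7 315.3]
[282.4 294.5]
[np.float64(0.24395798949543127), np.float64(0.14535211893134653)]
```

```bash

python3 -m creep '[[3,0.65,0,-0.76,0,0,0],[3,1.3,0,-1.5,0,0,0],[3,1.6,1.1,-1.2,0,0,0],[3,1.9,2.2,-1,0,0,0],[3,1.9,3.3,-1,0,0,0]]'
python3 - <<'E'
from h import *
s=sense();T=R.from_quat(s['tool_rot']);print(s['tcp_pos']+T.apply([0,0,.063]))
b,m=snap("top","t13")
k=cv2.inRange(cv2.cvtColor(b,cv2.COLOR_BGR2HSV),(8,110,60),(22,255,255))
n,l,q,c=cv2.connectedComponentsWithStats(k)
for i in range(1,n):
    if 30<q[i][4]<300 and c[i][0]<450: print(q[i],p2w(m,*c[i],.036))
E
```

```text
t: 49.7
tcp_pos: [0.5378, 0.1241, 0.0947]
tool_rot: [0.657, 0.672, 0.239, -0.245]
force: [0.8, 0.3, -0.2]
gripper_width: 0.0368
gripper_force: 44.8
[0.53677726 0.16463591 0.04647461]
[182 187   8   9  58] [0.59376951 0.21326933 0.036     ]
[197 209   8   9  57] [0.53449856 0.17319283 0.036     ]
[400 224   9   9  59] [ 0.48357844 -0.37082421  0.036     ]
[185 232   8   8  54] [0.47419343 0.20599075 0.036     ]
[366 242   9   9  61] [ 0.43771083 -0.27886869  0.036     ]
```

```bash

python3 -m creep '[[3,-0.4,0,0.5,0,0,0],[3,-0.8,0,0.95,0,0,0],[3,-1.1,0,1.3,0,0,0],[3,-1.2,0,1.45,0,0,0],[3,-1.2,0,1.45,0,0,0]]'
python3 -m creep '[[3,-0.05,0,0.06,0,0,0],[3,-0.1,0,0.12,0,0,0],[3,-0.16,0,0.19,0,0,0],[3,-0.16,0,0.19,0,0,0],[3,-0.16,0,0.19,0,0,0]]'
```

```text
t: 50.25
tcp_pos: [0.536, 0.1238, 0.0753]
tool_rot: [0.657, 0.672, 0.238, -0.246]
force: [-0.4, 0.5, -0.7]
gripper_width: 0.0371
gripper_force: 44.8
t: 50.75
tcp_pos: [0.5366, 0.1238, 0.0734]
tool_rot: [0.657, 0.672, 0.239, -0.246]
force: [0.4, -0.2, -0.0]
gripper_width: 0.0371
gripper_force: 44.8
```

```bash

python3 -m creep '[[3,-0.04,0,0.05,0,0,0],[3,-0.1,0,0.12,0,0,0],[3,-0.1,0,0.12,0,0,0],[3,-0.1,0,0.12,0,0,0],[3,-0.1,0,0.12,0,0,0]]'
python3 -m creep '[[3,-0.04,0,0.05,0,0,0],[3,-0.1,0,0.12,0,0,0],[3,-0.1,0,0.12,0,0,0],[3,-0.1,0,0.12,0,0,0],[3,-0.1,0,0.12,0,0,0]]'
```

```text
t: 51.25
tcp_pos: [0.5366, 0.1239, 0.0719]
tool_rot: [0.657, 0.672, 0.239, -0.246]
force: [0.0, -0.8, 1.8]
gripper_width: 0.0371
gripper_force: 46.1
t: 51.75
tcp_pos: [0.5367, 0.125, 0.0717]
tool_rot: [0.656, 0.672, 0.239, -0.246]
force: [-2.5, -1.2, 7.9]
gripper_width: 0.037
gripper_force: 50.1
```

```bash

python3 -m creep '[[4,0,0,0,0,0,0],[5,0,0,0,0,0,0],[5.5,0,0,-3,0,0,0],[6,0,0,-7,0,0,0],[6,0,0,-11,0,0,0]]' 
python3 - <<'E'
from h import *
b,m=snap("top","t14")
hs=cv2.cvtColor(b,cv2.COLOR_BGR2HSV)
k=cv2.inRange(hs,(105,90,30),(130,255,255))|cv2.inRange(hs,(5,90,60),(25,255,255));k=cv2.morphologyEx(k,cv2.MORPH_CLOSE,np.ones((5,5)))
for c in cv2.findContours(k[170:260],0,1,offset=(0,170))[0]:
    if cv2.contourArea(c)>80:
        w=np.array([p2w(m,*q[0],.024)[:2] for q in c],np.float32);print(cv2.boundingRect(c),cv2.minAreaRect(w))
print(go([.45,-.2,.15],tool(np.pi/2,.5),.063))
E
```

```text
t: 52.25
tcp_pos: [0.5378, 0.0523, 0.1548]
tool_rot: [0.657, 0.672, 0.238, -0.246]
force: [0.6, -0.5, -0.0]
gripper_width: 0.0603
gripper_force: 0.0
(182, 229, 14, 14) ((0.4738905429840088, 0.20782087743282318), (0.03513232618570328, 0.0349535308778286), 89.5970230102539)
(191, 207, 15, 14) ((0.5340223908424377, 0.18128719925880432), (0.03557959198951721, 0.036895956844091415), 5.34295654296875)
(179, 185, 14, 13) ((0.5944183468818665, 0.21524912118911743), (0.03571218252182007, 0.032676778733730316), 89.03182220458984)
([np.float64(-18.17), np.float64(-9.62), np.float64(-21.35)], [np.float64(-0.006), np.float64(-0.196), np.float64(0.016)])
```

```bash

python3 -m creep '[[6,-3,-1.6,-4,0,-0.04,0],[6,-6,-3.2,-8,0,-0.08,0],[6,-9,-4.8,-12,0,-0.12,0],[6,-12.3,-6.4,-15,0,-0.16,0.01],[6,-15.4,-8,-18,0,-0.2,0.01]]' 
python3 - <<'E'
from h import *
_=read_camera("top")
b,m=snap("wrist","w14")
hs=cv2.cvtColor(b,cv2.COLOR_BGR2HSV)
k=cv2.inRange(hs,(105,90,30),(130,255,255))|cv2.inRange(hs,(5,90,60),(25,255,255));k=cv2.morphologyEx(k,cv2.MORPH_CLOSE,np.ones((5,5)))
for c in cv2.findContours(k,0,1)[0]:
    if cv2.contourArea(c)>300:
        w=np.array([p2w(m,*q[0],.024)[:2] for q in c],np.float32);print(cv2.boundingRect(c),cv2.minAreaRect(w))
b,m=snap("top","t15")
hs=cv2.cvtColor(b,cv2.COLOR_BGR2HSV)
k=cv2.inRange(hs,(105,90,30),(130,255,255))|cv2.inRange(hs,(5,90,60),(25,255,255));k=cv2.morphologyEx(k,cv2.MORPH_CLOSE,np.ones((5,5)))
for c in cv2.findContours(k[170:260],0,1,offset=(0,170))[0]:
    if cv2.contourArea(c)>80:
        w=np.array([p2w(m,*q[0],.024)[:2] for q in c],np.float32);print(cv2.boundingRect(c),cv2.minAreaRect(w))
m=camera_model("top")
b=cv2.imread("pics/t13.png");hs=cv2.cvtColor(b,cv2.COLOR_BGR2HSV)
k=cv2.inRange(hs,(105,90,30),(130,255,255))|cv2.inRange(hs,(5,90,60),(25,255,255));k=cv2.morphologyEx(k,cv2.MORPH_CLOSE,np.ones((5,5)))
for c in cv2.findContours(k[232:262,355:390],0,1,offset=(355,232))[0]:
    if cv2.contourArea(c)>80:
        w=np.array([p2w(m,*q[0],.024)[:2] for q in c],np.float32);print("t13",cv2.boundingRect(c),cv2.minAreaRect(w))
print(sense()['tcp_pos'])
E
```

```text
t: 52.8
tcp_pos: [0.4633, -0.184, 0.1933]
tool_rot: [0.681, 0.69, 0.17, -0.177]
force: [0.6, 0.8, -0.5]
gripper_width: 0.0597
gripper_force: 0.0
(309, 0, 86, 43) ((0.5578424334526062, 0.06522068381309509), (0.04741596058011055, 0.0867968201637268), 89.75074768066406)
(182, 229, 14, 14) ((0.4738905429840088, 0.20782087743282318), (0.03513232618570328, 0.0349535308778286), 89.5970230102539)
(191, 207, 15, 14) ((0.5340310335159302, 0.1814785897731781), (0.035536427050828934, 0.03734586387872696), 4.217406749725342)
(240, 193, 6, 27) ((0.5509877800941467, 0.06019604206085205), (0.0708160400390625, 0.01273373607546091), 2.0654306411743164)
(179, 185, 14, 14) ((0.5932135581970215, 0.21525703370571136), (0.03537313640117645, 0.03545311465859413), 89.62299346923828)
t13 (361, 237, 18, 16) ((0.43832454085350037, -0.28159794211387634), (0.03932378813624382, 0.03999526798725128), 25.287410736083984)
[ 0.46346085 -0.18569942  0.19269936]
```

```bash
python3 - <<'E'
from h import *
T=tool(2.012,.45);print(go([.4385,-.2805,.08],T,.063)); print(T.inv().apply([0,0,-.063])*100)
E
```

```text
([np.float64(-13.18), np.float64(-1.37), np.float64(-0.77)], [np.float64(0.191), np.float64(-0.048), np.float64(-0.389)])
[-2.74028286e+00 -6.99440506e-16  5.67281674e+00]
```

```bash

python3 -m creep '[[6,-3,-0.3,-1,0.05,-0.01,-0.1],[6,-6,-0.6,-1.5,0.1,-0.02,-0.2],[6,-9,-0.9,-1.5,0.15,-0.04,-0.3],[6,-12,-1.2,-1,0.19,-0.05,-0.39],[6,-13.2,-1.4,-0.8,0.19,-0.05,-0.39]]' 
python3 - <<'E'
from h import *
T=tool(2.012,.45);print(go([.4385,-.2805,.017],T,.063))
b,m=snap("wrist","w15")
hs=cv2.cvtColor(b,cv2.COLOR_BGR2HSV)
k=cv2.inRange(hs,(105,90,30),(130,255,255));k=cv2.morphologyEx(k,cv2.MORPH_CLOSE,np.ones((5,5)))
for c in cv2.findContours(k,0,1)[0]:
    if cv2.contourArea(c)>300: print(cv2.boundingRect(c),cv2.minAreaRect(c))
c=[.4385,-.2805];t=2.012
for z in(.024,0): print([w2p(m,[c[0]+a*.019*np.cos(t)-b*.019*np.sin(t),c[1]+a*.019*np.sin(t)+b*.019*np.cos(t),z]).tolist() for a,b in((1,1),(1,-1),(-1,-1),(-1,1))])
print(go([.4385,-.2805,.017],T,.063))
E
```

```text
t: 53.45
tcp_pos: [0.4517, -0.3017, 0.1351]
tool_rot: [0.518, 0.825, 0.12, -0.189]
force: [-0.2, 0.0, -0.4]
gripper_width: 0.0603
gripper_force: 0.0
([np.float64(-2.91), np.float64(-0.3), np.float64(5.41)], [np.float64(-0.002), np.float64(-0.002), np.float64(0.008)])
(221, 232, 57, 59) ((249.24461364746094, 261.151611328125), (55.393253326416016, 56.60676574707031), 2.0454084873199463)
[[222.0, 228.3], [277.3, 228.8], [277.5, 285.8], [220.8, 285.4]]
[[225.3, 229.0], [274.8, 229.4], [274.9, 280.4], [224.2, 280.0]]
([np.float64(-2.83), np.float64(-0.16), np.float64(5.37)], [np.float64(-0.002), np.float64(-0.002), np.float64(0.004)])
```

```bash

python3 -m creep '[[6,-0.8,-0.1,1.3,0,0,0],[6,-1.6,-0.1,2.6,0,0,0],[6,-2.4,-0.1,3.9,0,0,0],[6,-3.1,-0.1,5.2,0,0,0],[6,-3.1,-0.1,5.2,0,0,0]]' 
python3 -m creep '[[4.5,0,0,0,0,0,0],[3,0,0,0,0,0,0],[3,0,0,0,0,0,0],[3,0,0,0,0,0,0],[3,0,0,0,0,0,0]]' 40
python3 -m creep '[[3,0.6,0,-1.3,0,0,0],[3,1.2,0,-2.6,0,0,0],[3,2,0,-4,0,0,0],[3,3,0,-6,0,0,0],[3,4.5,0,-9,0,0,0]]'
python3 - <<'E'
from h import *
print(go([.53,-.05,.13],tool(np.pi/2+.02,.45),.063))
E
```

```text
t: 54.0
tcp_pos: [0.4518, -0.3061, 0.0745]
tool_rot: [0.518, 0.825, 0.119, -0.19]
force: [-0.8, -0.4, 0.1]
gripper_width: 0.06
gripper_force: 0.0
t: 54.5
tcp_pos: [0.4534, -0.307, 0.0774]
tool_rot: [0.519, 0.826, 0.119, -0.188]
force: [1.5, -1.5, 2.5]
gripper_width: 0.0372
gripper_force: 41.8
t: 55.0
tcp_pos: [0.4514, -0.3053, 0.1784]
tool_rot: [0.518, 0.825, 0.119, -0.189]
force: [-0.7, -1.1, -0.5]
gripper_width: 0.0372
gripper_force: 41.4
([np.float64(15.75), np.float64(17.02), np.float64(6.71)], [np.float64(-0.186), np.float64(-0.001), np.float64(0.387)])
```

```bash

python3 -m creep '[[3,3.1,3.4,0,-0.03,0,0.08],[3,6.2,6.8,1,-0.07,0,0.16],[3,9.3,10.2,2,-0.11,0,0.24],[3,12.5,13.6,4,-0.15,0,0.32],[3,15.7,17,6,-0.19,0,0.39]]' 
python3 - <<'E'
from h import *
print(go([.60,.12,.11],tool(np.pi/2+.02,.447),.063))
E
```

```text
t: 55.5
tcp_pos: [0.5329, -0.0807, 0.1936]
tool_rot: [0.685, 0.693, 0.159, -0.157]
force: [0.4, -0.1, -0.7]
gripper_width: 0.0372
gripper_force: 41.4
([np.float64(14.38), np.float64(6.94), np.float64(9.95)], [np.float64(0.008), np.float64(-0.003), np.float64(-0.006)])
```

```bash

python3 -m creep '[[3,2.9,1.4,1,0,0,0],[3,5.8,2.8,3,0,0,0],[3,8.6,4.2,5,0,0,0],[3,11.5,5.6,7.5,0.01,0,-0.01],[3,14.4,6.9,10,0.01,0,-0.01]]' 
python3 - <<'E'
from h import *
T=tool(np.pi/2+.02,.447);print(go([.60,.166,.06],T,.063));print(go([.60,.166,.036],T,.063));
im,m=snap("wrist","w16")
hs=cv2.cvtColor(im,cv2.COLOR_BGR2HSV);k=cv2.inRange(hs,(5,110,60),(25,255,255))
n,l,q,c=cv2.connectedComponentsWithStats(k)
for i in range(1,n):
    if q[i][4]>300: print(q[i],p2w(m,*c[i],.036))
cv2.imwrite("pics/c16.png",im)
E
```

```text
t: 56.0
tcp_pos: [0.5995, 0.0932, 0.1662]
tool_rot: [0.679, 0.699, 0.156, -0.16]
force: [-0.0, -0.8, -0.8]
gripper_width: 0.037
gripper_force: 41.4
([np.float64(1.95), np.float64(0.23), np.float64(6.43)], [np.float64(-0.003), np.float64(-0.003), np.float64(0.008)])
([np.float64(0.91), np.float64(0.23), np.float64(8.59)], [np.float64(-0.003), np.float64(-0.003), np.float64(0.008)])
[238 115  31  30 758] [0.59614501 0.21471573 0.036     ]
[ 85 120  32  31 765] [0.47687094 0.20699653 0.036     ]
[158 154  32  31 799] [0.53592555 0.18117039 0.036     ]
[ 229  234   50   52 2044] [0.59947942 0.11480087 0.036     ]
[205 318  33  29 831] [0.57750115 0.06314174 0.036     ]
```

View pics/c16.png

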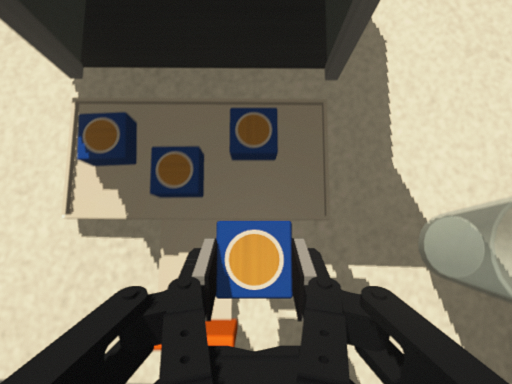

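```bash

python3 -m creep '[[3,1,0.1,1.6,0,0,0],[3,2,0.2,3.2,0,0,0],[3,2.2,0.2,4.8,0,0,0.01],[3,2.3,0.2,6.5,0,0,0.01],[3,2.3,0.2,6.5,0,0,0.01]]' 
python3 -m creep '[[3,-0.3,0,0.7,0,0,0],[3,-0.6,0,1.3,0,0,0],[3,-0.8,0,1.7,0,0,0],[3,-1,0,2.1,0,0,0],[3,-1,0,2.1,0,0,0]]'
python3 - <<'E'
from h import *
s=sense();T=R.from_quat(s['tool_rot']);print(s['tcp_pos']+T.apply([0,0,.063]))
E
```

```text
t: 56.55
tcp_pos: [0.5975, 0.1411, 0.1145]
tool_rot: [0.683, 0.696, 0.153, -0.163]
force: [-1.1, -0.4, -0.0]
gripper_width: 0.0372
gripper_force: 41.4
t: 57.05
tcp_pos: [0.5989, 0.1404, 0.0925]
tool_rot: [0.683, 0.695, 0.154, -0.162]
force: [0.2, 0.1, -0.7]
gripper_width: 0.0368
gripper_force: 41.4
[0.59802414 0.16780734 0.03581936]
```

```bash

python3 -m creep '[[3,-0.04,0,0.09,0,0,0],[3,-0.09,0,0.18,0,0,0],[3,-0.11,0,0.24,0,0,0],[3,-0.11,0,0.24,0,0,0],[3,-0.11,0,0.24,0,0,0]]'
python3 -m creep '[[3,-0.04,0,0.09,0,0,0],[3,-0.07,0,0.14,0,0,0],[3,-0.07,0,0.14,0,0,0],[3,-0.07,0,0.14,0,0,0],[3,-0.07,0,0.14,0,0,0]]'
```

```text
t: 57.55
tcp_pos: [0.5992, 0.1409, 0.0907]
tool_rot: [0.683, 0.695, 0.155, -0.161]
force: [-0.5, -0.7, -0.5]
gripper_width: 0.0371
gripper_force: 41.4
t: 58.05
tcp_pos: [0.5993, 0.141, 0.0894]
tool_rot: [0.683, 0.695, 0.155, -0.161]
force: [-1.6, -2.4, 5.3]
gripper_width: 0.0365
gripper_force: 42.0
```

```bash

python3 -m creep '[[4,0,0,0,0,0,0],[5,0,0,0,0,0,0],[5.5,0,0,-3,0,0,0],[6,0,0,-7,0,0,0],[6,0,0,-11,0,0,0]]' 
python3 -m creep '[[4,0,0,-1,0,0,0],[3,-3,0,-1,0,0,0],[2,-6,0,-1,0,0,0],[1,-9,-1,-1,0,0,0],[0,-12,-2,-1,0,0,0]]' 
python3 - <<'E'
from h import *
im,m=snap("top","t17")
hs=cv2.cvtColor(im,cv2.COLOR_BGR2HSV);k=cv2.inRange(hs,(5,110,60),(25,255,255))
n,l,q,c=cv2.connectedComponentsWithStats(k)
for i in range(1,n):
    if 20<q[i][4]<300 and c[i][0]<450: print(q[i],p2w(m,*c[i],.036))
print(go([.55,.0,.06],tool(np.pi/2+.02,.7),.068))
E
```

```text
t: 58.55
tcp_pos: [0.6001, 0.0926, 0.1884]
tool_rot: [0.683, 0.696, 0.154, -0.162]
force: [0.5, -0.1, 0.1]
gripper_width: 0.0604
gripper_force: 0.0
t: 59.05
tcp_pos: [0.5819, -0.0205, 0.1436]
tool_rot: [0.683, 0.696, 0.154, -0.162]
force: [0.2, -0.2, -0.6]
gripper_width: 0.0002
gripper_force: 0.0
[181 187   8   9  59] [0.59352361 0.21502138 0.036     ]
[198 186   9   8  55] [0.59646262 0.16942975 0.036     ]
[240 194   6  26 117] [0.54833887 0.05967827 0.036     ]
[194 209   8   9  56] [0.53311763 0.18136325 0.036     ]
[400 225   9   8  61] [ 0.48331319 -0.37062665  0.036     ]
[184 232   9   8  58] [0.47442079 0.20739641 0.036     ]
([np.float64(-2.69), np.float64(-2.86), np.float64(1.84)], [np.float64(-0.008), np.float64(0.253), np.float64(-0.012)])
```

```bash

python3 -m creep '[[0,-0.7,-0.7,0.5,0,0.08,0],[0,-1.4,-1.4,1,0,0.16,0],[0,-2.1,-2.1,1.4,0,0.25,-0.01],[0,-2.7,-2.9,1.8,-0.01,0.25,-0.01],[0,-2.7,-2.9,1.8,-0.01,0.25,-0.01]]' 
python3 - <<'E'
from h import *
T=tool(np.pi/2+.02,.7);print(go([.55,.02,.03],T,.068),T.inv().apply([0,.1,0])*100)
E
```

```text
t: 59.6
tcp_pos: [0.5518, -0.0374, 0.1152]
tool_rot: [0.657, 0.672, 0.241, -0.244]
force: [-0.4, 0.8, 0.9]
gripper_width: -0.0001
gripper_force: 0.0
([np.float64(-1.1), np.float64(-0.07), np.float64(3.42)], [np.float64(0.003), np.float64(-0.0), np.float64(0.004)]) [7.64689224 0.19998667 6.44088848]
```

```bash

python3 -m creep '[[0,-0.4,0,1.2,0,0,0],[0,-0.8,0,2.4,0,0,0],[0,-1.1,0,3.4,0,0,0],[0,-1.1,0,3.4,0,0,0],[0,-0.7,0,3.7,0,0,0]]' 
python3 -m creep '[[0,0.6,0,0.5,0,0,0],[0,1.2,0,1,0,0,0],[0,1.8,0,1.5,0,0,0],[0,2.6,0.1,2.2,0,0,0],[0,3.4,0.1,2.9,0,0,0]]'
python3 -m creep '[[0,0.9,0,0.77,0,0,0],[0,1.8,0,1.54,0,0,0],[0,2.7,0.1,2.3,0,0,0],[0,3.6,0.1,3.1,0,0,0],[0,4.6,0.1,3.86,0,0,0]]'
python3 - <<'E'
from h import *
im,m=snap("top","t18")
hs=cv2.cvtColor(im,cv2.COLOR_BGR2HSV);k=cv2.inRange(hs,(5,110,60),(25,255,255))
n,l,q,c=cv2.connectedComponentsWithStats(k)
for i in range(1,n):
    if 20<q[i][4]<300 and c[i][0]<390: print(q[i],p2w(m,*c[i],.036))
s=sense();T=R.from_quat(s['tool_rot']);print(s['tcp_pos']+T.apply([0,0,.068]))
E
```

```text
t: 60.1
tcp_pos: [0.5539, -0.0181, 0.0841]
tool_rot: [0.656, 0.672, 0.243, -0.243]
force: [0.4, -0.6, 0.5]
gripper_width: 0.0
gripper_force: 0.0
t: 60.6
tcp_pos: [0.5536, 0.0271, 0.0841]
tool_rot: [0.656, 0.672, 0.243, -0.243]
force: [-0.4, -1.8, 1.8]
gripper_width: 0.0003
gripper_force: 1.0
t: 61.1
tcp_pos: [0.5531, 0.0873, 0.0838]
tool_rot: [0.656, 0.673, 0.242, -0.243]
force: [-0.0, -2.9, -1.7]
gripper_width: 0.0
gripper_force: 1.0
[166 187   9   9  58] [0.59419059 0.2546666  0.036     ]
[153 188   5   9  33] [0.5922023  0.29504581 0.036     ]
[208 195   7  26 132] [0.54755763 0.14494517 0.036     ]
[162 211   8   9  56] [0.5311655  0.26659071 0.036     ]
[154 233   7   9  44] [0.47222476 0.290124   0.036     ]
[0.55176136 0.13396754 0.03285101]
```

```bash

python3 -m creep '[[0,0.9,0,0.77,0,0,0],[0,1.8,0,1.54,0,0,0],[0,2.7,0.1,2.3,0,0,0],[0,3.4,0.1,2.9,0,0,0],[0,4.1,0.1,3.4,0,0,0]]'
python3 -m creep '[[0,0.3,0,0.26,0,0,0],[0,0.6,0,0.5,0,0,0],[0,0.9,0,0.77,0,0,0],[0,1,0,0.9,0,0,0],[0,1,0,0.9,0,0,0]]'
python3 -m creep '[[0,0.15,0,0.13,0,0,0],[0,0.3,0,0.26,0,0,0],[0,0.4,0,0.33,0,0,0],[0,0.5,0,0.4,0,0,0],[0,0.5,0,0.4,0,0,0]]'
```

```text
t: 61.65
tcp_pos: [0.5529, 0.1406, 0.0844]
tool_rot: [0.656, 0.673, 0.243, -0.243]
force: [0.0, -2.1, -0.6]
gripper_width: -0.0002
gripper_force: 0.9
t: 62.15
tcp_pos: [0.5533, 0.1506, 0.0839]
tool_rot: [0.657, 0.672, 0.242, -0.242]
force: [-2.9, -10.9, 6.7]
gripper_width: 0.0
gripper_force: 5.5
t: 62.65
tcp_pos: [0.554, 0.1513, 0.0829]
tool_rot: [0.659, 0.672, 0.239, -0.24]
force: [-9.5, -31.6, 20.6]
gripper_width: 0.0001
gripper_force: 16.0
```

```bash

python3 -m creep '[[0,-0.8,0,-1,0,0,0],[0,-0.8,0,-4,0,0,0],[0,-0.8,0,-9,0,0,0],[0,-0.8,0,-14,0,-0.1,0],[0,0,0,-19,0,-0.25,0]]'
python3 - <<'E'
from h import *
T=tool(np.pi/2+.02,0);print(go([.549,.2835,.30],T,.073))
im,m=snap("top","t19")
hs=cv2.cvtColor(im,cv2.COLOR_BGR2HSV);k=cv2.inRange(hs,(5,110,60),(25,255,255))
n,l,q,c=cv2.connectedComponentsWithStats(k)
for i in range(1,n):
    if 20<q[i][4]<300 and c[i][0]<390: print(q[i],p2w(m,*c[i],.052))
print("red",blobs(im,m,(0,180,80),(6,255,255),.247,20))
E
```

```text
t: 63.15
tcp_pos: [0.5544, 0.0329, 0.2288]
tool_rot: [0.684, 0.695, 0.158, -0.156]
force: [1.6, -0.5, -0.9]
gripper_width: 0.0
gripper_force: 0.0
([np.float64(28.84), np.float64(-0.09), np.float64(-2.13)], [np.float64(0.006), np.float64(-0.448), np.float64(-0.004)])
[185 196   7  26 154] [0.54575571 0.20491798 0.052     ]
red [(array([137., 208.]), 0.5449, 0.2805, 85, 9, 1.9)]
```

```bash

python3 -m creep '[[0,2,0,-4,0,-0.1,0],[0,4,0,-8,0,-0.2,0],[0,6.5,0,-13.5,0,-0.3,0],[0,6.5,0,-13.5,0,-0.4,0],[0,6.5,0,-13.5,0,-0.45,0]]'
python3 - <<'E'
from h import *
T=tool(np.pi/2+.02,0);print(go([.549,.282,.28],T,.073))
E
```

```text
t: 63.7
tcp_pos: [0.5539, 0.0406, 0.3831]
tool_rot: [0.698, 0.716, 0.005, 0.006]
force: [-0.2, 0.5, -1.7]
gripper_width: 0.0002
gripper_force: 0.0
([np.float64(24.15), np.float64(0.08), np.float64(2.98)], [np.float64(0.016), np.float64(0.001), np.float64(0.006)])
```

```bash

python3 -m creep '[[0,5,0,0,0.01,0,0],[0,10,0,0,0.01,0,0],[0,15,0,0,0.01,0,0],[0,20,0.1,0,0.01,0,0],[0,24.1,0.1,0,0.01,0,0]]'
python3 -m creep '[[0,0,0,0.8,0,0,0],[0,0,0,1.6,0,0,0],[0,0,0,2.4,0,0,0],[0,0,0,3,0,0,0],[0,0,0,3,0,0,0]]'
python3 - <<'E'
from h import *
s=sense();T=tool(np.pi/2+.02,0);print(s['q'],go([.549,.282,.255],T,.073))
im,m=snap("wrist","w20")
print("red",blobs(im,m,(0,180,60),(6,255,255),.247,100))
E
```

```text
t: 64.2
tcp_pos: [0.5475, 0.2821, 0.3793]
tool_rot: [0.698, 0.716, 0.001, -0.002]
force: [-0.2, -0.8, -0.2]
gripper_width: 0.0001
gripper_force: 0.0
t: 64.7
tcp_pos: [0.5489, 0.276, 0.3477]
tool_rot: [0.7, 0.714, -0.002, -0.001]
force: [0.7, -0.3, 0.1]
gripper_width: -0.0001
gripper_force: 0.0
[ 0.20529336  0.46767882 -1.03581347  1.54450359  0.40541548  1.36598252
 -0.84833527] ([np.float64(0.6), np.float64(0.02), np.float64(1.97)], [np.float64(-0.004), np.float64(0.001), np.float64(-0.001)])
red [(array([252., 210.]), 0.5478, 0.2886, 176, 23, 1.2)]
```

```bash

python3 -m creep '[[0,0.5,0,0.6,0,0,0],[0,0.5,0,1.2,0,0,0],[0,0.5,0,1.8,0,0,0],[0,0.5,0,2.4,0,0,0],[0,0.5,0,3.2,0,0,0]]'
python3 -m creep '[[0,0,0,0.7,0,0,0],[0,0,0,1.4,0,0,0],[0,0,0,2.1,0,0,0],[0,0,0,2.8,0,0,0],[0,0,0,3.5,0,0,0]]'
python3 -m creep '[[0,0,0,0.7,0,0,0],[0,0,0,1.4,0,0,0],[0,0,0,2.1,0,0,0],[0,0,0,2.8,0,0,0],[0,0,0,3.4,0,0,0]]'
```

```text
t: 65.25
tcp_pos: [0.5485, 0.2832, 0.3168]
tool_rot: [0.699, 0.715, -0.0, -0.001]
force: [-0.6, -0.8, 3.1]
gripper_width: -0.0002
gripper_force: 1.4
t: 65.75
tcp_pos: [0.5485, 0.2832, 0.2817]
tool_rot: [0.699, 0.715, -0.0, -0.001]
force: [1.2, 0.1, 3.3]
gripper_width: -0.0
gripper_force: 1.4
t: 66.25
tcp_pos: [0.5485, 0.2831, 0.2475]
tool_rot: [0.699, 0.715, -0.0, -0.001]
force: [1.2, 0.2, 2.8]
gripper_width: -0.0001
gripper_force: 1.4
```

Pushing at about 3 N, as expected. The last ~8 mm go slowly to the stop.

```bash

python3 -m creep '[[0,0,0,0.2,0,0,0],[0,0,0,0.4,0,0,0],[0,0,0,0.6,0,0,0],[0,0,0,0.75,0,0,0],[0,0,0,0.75,0,0,0]]'
python3 -m creep '[[0,0,0,0.1,0,0,0],[0,0,0,0.2,0,0,0],[0,0,0,0.3,0,0,0],[0,0,0,0.3,0,0,0],[0,0,0,0.3,0,0,0]]'
```

```text
t: 66.75
tcp_pos: [0.5482, 0.2831, 0.2404]
tool_rot: [0.699, 0.715, -0.001, -0.001]
force: [0.7, -0.7, 1.0]
gripper_width: -0.0
gripper_force: 0.5
t: 67.25
tcp_pos: [0.5482, 0.2832, 0.2396]
tool_rot: [0.699, 0.715, -0.001, -0.0]
force: [-2.0, -3.5, 12.5]
gripper_width: 0.0003
gripper_force: 6.2
```

```bash

python3 -m creep '[[0,0,0,-2,0,0,0],[0,0,0,-5,0,0,0],[0,0,0,-9,0,0,0],[0,0,0,-13,0,0,0],[0,0,0,-16,0,0,0]]'
python3 -m creep '[[0,-5,0,0,0,0,0],[0,-10,0,0,0,0,0],[0,-15,0,0,0,0,0],[0,-20,0,0,0,0,0],[0,-24,0,0,0,0,0]]'
python3 -m creep '[[0,-5,0,0,0,0,0],[0,-10,0,0,0,0,0],[0,-10,0,0,0,0,0],[0,-10,0,0,0,0,0],[0,-10,0,0,0,0,0]]'
python3 - <<'E'
from h import *
im,m=snap("top","t21")
hs=cv2.cvtColor(im,cv2.COLOR_BGR2HSV);k=cv2.inRange(hs,(5,60,50),(25,255,255))
n,l,q,c=cv2.connectedComponentsWithStats(k)
for i in range(1,n):
    if 20<q[i][4]<300 and c[i][0]<390: print(q[i],p2w(m,*c[i],.036))
print("grip",p2w(m,187.5,208,.052),"red",blobs(im,m,(0,180,80),(6,255,255),.167,20))
E
```

```text
t: 67.75
tcp_pos: [0.548, 0.2835, 0.3997]
tool_rot: [0.699, 0.715, 0.0, -0.001]
force: [0.1, 0.2, 0.2]
gripper_width: 0.0002
gripper_force: 0.0
t: 68.25
tcp_pos: [0.5532, 0.0397, 0.3967]
tool_rot: [0.7, 0.714, -0.001, -0.001]
force: [0.6, 0.1, 0.3]
gripper_width: 0.0001
gripper_force: 0.0
t: 68.75
tcp_pos: [0.5557, -0.0551, 0.3972]
tool_rot: [0.698, 0.716, -0.0, -0.002]
force: [-0.4, 1.1, -0.4]
gripper_width: 0.0
gripper_force: 0.0
[85  0  7 15 37] [1.10330207 0.48060072 0.036     ]
[61 10 11 14 50] [1.08165025 0.53919971 0.036     ]
[ 82  15  13  40 186] [1.03268466 0.48185325 0.036     ]
[35 47 34 22 92] [0.95203859 0.5672205  0.036     ]
[82 62 17  6 38] [0.94175475 0.47165651 0.036     ]
[143 164  11  29  82] [0.63252109 0.30861084 0.036     ]
[159 169   6  83 212] [0.54222015 0.27797209 0.036     ]
[183 195  10  28 216] [0.54588935 0.20795443 0.036     ]
[144 223  12  32 109] [0.46201591 0.304939   0.036     ]
grip [0.54760997 0.20507862 0.052     ] red [(array([147., 209.]), 0.5449, 0.2801, 85, 9, 0.0)]
```

```bash
python3 -c "
from bench import *
print(close_job())"
```

```text
the job is handed in; nothing more can be done
None
```

I handed the job in after 69 s of robot time. All four blue blocks were put in the tray brass face up (three turned over), the tray was pushed to its stop and the sash lowered to its stop. The blocks weren't re-checked in the images after the sash was shut, and handing in returned no verdict.

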